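Shingle the rinsed rock slabs in the drain tray

ROBOT

A 6-joint arm with a two-finger parallel gripper is mounted at the origin on the work surface. World frame = base frame: x ahead of the robot, y to its left, z up, the work surface at z = 0. Lengths are in mm, angles in rad, forces in N, time in s.
With the tool pointing down it reaches from about 350 to 775 mm from the base axis. Payload 7.3 kg.
Tool frame: the origin (TCP) lies at the very end of the fingers, on their centre line; the grasp point (between the pads) lies 19 mm behind it; x points along the fingers, z is the direction in which the jaws open and shut, and the axes are right-handed (so a half turn about x gives the same grasp; the last joint's range is limited). The gripper opens to 92 mm and grips with 3 to 60 N. Pads are 19 mm wide; open, the fingers measure 130 mm over their backs; the gripper's body (75 mm by 190 mm) begins 47 mm behind the grasp point.
Start: joints at [-1.356, 0.342, 1.524, -0, 1.275, -0.146], TCP at [185.36, -491.209, 226.741] pointing down, gripper open.
Joint ranges: [-2.53, 2.53], [-0.77, 2.02], [0.04, 2.7], [-1, 4.14], [0.28, 2.66], [-3.11, 3.11]. Speed limits (rad/s): [2.57, 2.57, 3.14, 3.14, 3.14, 3.14].

INTERFACE

Orientations are given as a unit quaternion [w, x, y, z].
In Python, from cell import ctrl, viewer, job gives the robot as it stands.
- The arm moves only by the tool arm_command, never from a script. Its argument "motion" is a list of rows, each an object of numbers: "dx", "dy", "dz": the shift along the world's x, y, z in mm; "wx", "wy", "wz": the turn, a rotation vector about the world's x, y, z in degrees. In form: [{"dx": .., "dy": .., "dz": .., "wx": .., "wy": .., "wz": ..}, ...]. A call has exactly 5 rows; each row is the pose to reach, as a shift and turn from the pose commanded when the call began; what a row does not reach only later rows make up. A row lasts 1/10 s, in which the tool goes at most 50 mm and 8.59 degrees, less where a joint would pass 70% of its speed; a pose out of reach is approached as far as the arm can. A call with a gripper value outside its range is refused whole. "grip" is the closure in counts, from 0 (fully open) to 255 (shut), set as the call begins (left out, the last holds). The fingers move at their own pace and stop on an object; "newtons" is the grip in N (left out, the last holds). Time passes only in rows, so rows that repeat a pose let the fingers close, or fill a call up. It gives the time, the measured TCP pose, the force and the opening at its end, in the units of the state.
- ctrl.get_obs(): the state, without advancing time (a new reading comes with each control period).
- viewer.capture(name): name is "side" or "top"; returns the picture (480x640x3 uint8, red, green, blue); there is no depth.
- viewer.calibration(name): a dict with "vfov" (degrees; the focal length in pixels is half the picture's height over the tangent of half this angle, whatever the lens; pixels are square), "cx", "cy" (the principal point, pixels), "k1" (the pictures are not rectified: a ray, as slopes to the right and down, at radius r is drawn at 1 + k1 r^2 times it, then the intrinsics apply), "world_to_cam" (4x4, takes a point from world to camera coordinates). Camera axes: x right, y down, z forward; pixel columns grow to the right and rows downward; lengths in mm; the calibration is good to about 2 mm. A picture is of the moment at which its call begins. calibration takes no time and is no camera call.
- job.sign_off(): hands the job in, once; it reports no verdict.
The state is a dict: "clock": time; "joints": joint angles; "dq": joint speeds; "joint_torque": joint torques, N m; "tcp_pos": TCP position; "tcp_rot": TCP orientation; "wrist_force": force on the tool from outside, world axes, zero at the start; "torque": the same for the moment, N m; "width": opening from 0.0 (shut) to 1.0 (fully open).
Only numpy, scipy, OpenCV 4.12 (cv2) and the standard library are available. Lean on these libraries where they do the work, as an engineer would, in place of code of your own. Each camera call takes 0.05 s, during which the arm holds its last target.

TASK

Set the three rinsed rock slabs to dry, shingled along the drain tray: the longest leaning back on the wire prop with its foot on the tray floor close up against the far rib, the middle one lapped over it with its foot close up against the middle rib, and the shortest lapped over that with its foot close up against the near rib, all in one straight line down the middle of the tray. The prop is not always set to the same height, so feel each slab down onto whatever carries it: let none of them drop or bang, and leave the other things on the bench where they are.

Things in the scene. Friction and masses are not known exactly. Their poses are not given: they have to be found in the camera images.
- tray: shallow aluminium drain tray, fixed to the bench, 300 mm long (x), 170 wide (y), rim 14 high, floor 4 mm above the bench. Origin: centre of its underside; x points along the tray to the end with the wire prop, roughly to the robot's left (+y); z up. Three cross ribs on its floor are 5 high, 4 thick, 150 wide; their faces looking to +x are at x = -5, -55 and -105 mm
- rib_far (a point): point on the tray floor at the foot of the far rib's +x face, mid-width (tray x = -5 mm); the longest slab's foot goes here, on the prop's side of the rib
- rib_mid (a point): the same for the middle rib (tray x = -55 mm): place of the middle slab's foot
- rib_near (a point): the same for the near rib (tray x = -105 mm): place of the shortest slab's foot
- prop_pivot (a point): pivot of the wire prop, in the tray (x = 60, z = 12 mm): a U of 6 mm steel rod, arms 75 mm long and 46 apart, leaning to +x, its crossbar up. Set by hand 20 to 64 degrees above level; this is not measured: feel for it. Stiff: holds over 60 N at the crossbar. A long slab at the far rib then leans 15 to 40 degrees, each next slab a little flatter (down to 14)
- slab_long_center (a point): the longest slab: sawn sandstone, a plain rectangular block 150 long (its x axis), 60 wide (y), 12 thick (z), edges square, both ends and both faces alike; about 270 g, more or less. This point is its centre, 6 mm above the bench while it lies flat, as at the start
- slab_long_enda (a point): centre of the end face at the +x end of the longest slab (half-way up its thickness)
- slab_long_endb (a point): centre of the end face at the -x end of the longest slab (half-way up its thickness)
- slab_mid_center (a point): the middle slab: sawn sandstone, a plain rectangular block 125 long (its x axis), 60 wide (y), 12 thick (z), edges square, both ends and both faces alike; about 225 g, more or less. This point is its centre, 6 mm above the bench while it lies flat, as at the start
- slab_mid_enda (a point): centre of the end face at the +x end of the middle slab (half-way up its thickness)
- slab_mid_endb (a point): centre of the end face at the -x end of the middle slab (half-way up its thickness)
- slab_short_center (a point): the shortest slab: sawn sandstone, a plain rectangular block 100 long (its x axis), 60 wide (y), 12 thick (z), edges square, both ends and both faces alike; about 180 g, more or less. This point is its centre, 6 mm above the bench while it lies flat, as at the start
- slab_short_enda (a point): centre of the end face at the +x end of the shortest slab (half-way up its thickness)
- slab_short_endb (a point): centre of the end face at the -x end of the shortest slab (half-way up its thickness)
- tin_big: bystander: lidded aluminium moisture tin, 75 across, 45 high; origin under its centre
- tin_small: bystander: lidded aluminium moisture tin, 59 across, 36 high; origin under its centre
- weight: bystander: slotted steel disc weight, 86 across, 20 high; origin under its centre
- spatula: bystander: spatula 210 long, lying along its x axis
- brush: bystander: brush 190 long, lying along its x axis
- porous: bystander: round porous stone disc, 100 across, 12 thick; origin under its centre
- wash_bottle: bystander: white wash bottle, 64 across, 190 high with its bent spout; origin under its centre
- caliper: bystander: digital caliper 200 long, lying flat along its x axis
There are look-alikes about, which are no part of the job. What is shaped like the part that bears slab_short_center but brown or purple is not meant.

How it is judged (in metres and radians):
On the way, in this order (a step that is already met when the one before it is completed fails the run):
1. the longest slab leans on the prop, foot against the far rib, let go (((x of slab_long_enda in the frame of tray between -0.009 and 0.002 m and z of slab_long_enda in the frame of tray below 0.0125 m) or (x of slab_long_endb in the frame of tray between -0.009 and 0.002 m and z of slab_long_endb in the frame of tray below 0.0125 m)) and y of slab_long_center in the frame of tray between -0.012 and 0.012 m and angle between the y axis of slab_long_center and the y axis of tray, either way round below 0.12 rad and angle between the z axis of slab_long_center and the z axis of tray, either way round between 0.22 and 0.75 rad and linear speed of slab_long below 0.02 m/s and angular speed of slab_long below 0.1 rad/s and contact force between the fingers and slab_long below 0.05 N), for 0.3 s.
2. the middle slab lies lapped on the longest, foot against the middle rib, let go (((x of slab_mid_enda in the frame of tray between -0.059 and -0.048 m and z of slab_mid_enda in the frame of tray below 0.0125 m) or (x of slab_mid_endb in the frame of tray between -0.059 and -0.048 m and z of slab_mid_endb in the frame of tray below 0.0125 m)) and y of slab_mid_center in the frame of tray between -0.012 and 0.012 m and angle between the y axis of slab_mid_center and the y axis of tray, either way round below 0.12 rad and angle between the z axis of slab_mid_center and the z axis of tray, either way round between 0.2 and 0.75 rad and contact force between slab_mid and slab_long above 0.05 N and linear speed of slab_mid below 0.02 m/s and angular speed of slab_mid below 0.1 rad/s and contact force between the fingers and slab_mid below 0.05 N), for 0.3 s.
3. the shortest slab lies lapped on the middle one, foot against the near rib, let go (((x of slab_short_enda in the frame of tray between -0.109 and -0.098 m and z of slab_short_enda in the frame of tray below 0.0125 m) or (x of slab_short_endb in the frame of tray between -0.109 and -0.098 m and z of slab_short_endb in the frame of tray below 0.0125 m)) and y of slab_short_center in the frame of tray between -0.012 and 0.012 m and angle between the y axis of slab_short_center and the y axis of tray, either way round below 0.12 rad and angle between the z axis of slab_short_center and the z axis of tray, either way round between 0.2 and 0.75 rad and contact force between slab_short and slab_mid above 0.05 N and linear speed of slab_short below 0.02 m/s and angular speed of slab_short below 0.1 rad/s and contact force between the fingers and slab_short below 0.05 N), for 0.3 s.
At the end, for the whole second after the job is handed in: Each slab let go, at rest, centred within 12 mm, square within 0.12 rad, leaning 0.2 (longest 0.22) to 0.75 rad on the prop or the slab behind, its foot on the floor (end centre under 8.5 mm above it), -4 to +7 mm from the +x face of its rib: longest far, middle, shortest near (all of step 1 and all of step 2 and all of step 3); the robot touches nothing.
It fails at once if the longest slab is let fall or knocked flying (faster than 0.15 m/s while not gripped) (linear speed of slab_long above 0.15 m/s and contact force between the fingers and slab_long below 4 N).
It fails at once if the middle slab is let fall or knocked flying (faster than 0.15 m/s while not gripped) (linear speed of slab_mid above 0.15 m/s and contact force between the fingers and slab_mid below 4 N).
It fails at once if the shortest slab is let fall or knocked flying (faster than 0.15 m/s while not gripped) (linear speed of slab_short above 0.15 m/s and contact force between the fingers and slab_short below 4 N).
It fails at once if a slab is rammed into the tray or its prop, or against the slab behind it (more than 50 N) (contact force between any of slab_long, slab_mid, slab_short and tray above 50 N or contact force between slab_mid and slab_long above 50 N or contact force between slab_short and slab_mid above 50 N).
It fails at once if a bystander is moved by more than 30 mm (distance of any of tin_big, tin_small, weight, spatula, brush, porous, wash_bottle, caliper from where it was at the start of the episode above 0.03 m).
It also fails if it takes over 72 s, if anything falls off the work surface, if the arm or the gripper's body presses on something with over 40 N, if the wrist force passes 120 N, or if a joint passes its speed limit or range.

## Working session

There is one attempt and no reset: what is moved stays moved. The work goes in short steps, Python scripts to look and compute and a tool call to move; the robot and the scene stay as the last step left them, time stands still between calls to the robot, and variables do not carry over. Pictures are saved under pics/ and viewed, and the job is handed in when it is done.

Besides the shell and the picture viewer there is one more tool, called by a JSON object that holds its "name" and its "arguments", one argument or row to a line. arm_command: Moves the arm, as the interface text tells. Its arguments: {"type":"object","properties":{"motion":{"type":"array"},"grip":{"type":"number"},"newtons":{"type":"number"}},"required":["motion"]}

```bash
ls; mkdir -p pics
cat > h.py <<'E'
import numpy as np,cv2
from cell import ctrl,viewer,job
def snap(n,f):
    im=viewer.capture(n); cv2.imwrite(f,cv2.cvtColor(im,cv2.COLOR_RGB2BGR)); return im
E
python3 - <<'E'
from h import *
for n in('top','side'):
    snap(n,f'pics/{n}0.png'); print(n,viewer.calibration(n))
print(ctrl.get_obs())
E
```

```text
pics
top {'vfov': 42.98884980195789, 'cx': 322.49547739961065, 'cy': 242.0263619723399, 'k1': -0.20457205087695404, 'world_to_cam': array([[-1.76115384e-02, -9.99829062e-01,  5.62850163e-03,
        -1.22927266e+01],
       [-9.95972741e-01,  1.70481012e-02, -8.80207979e-02,
         4.64629135e+02],
       [ 8.79097965e-02, -7.15601587e-03, -9.96102735e-01,
         1.74140629e+03],
       [ 0.00000000e+00,  0.00000000e+00,  0.00000000e+00,
         1.00000000e+00]])}
side {'vfov': 45.36519493002066, 'cx': 319.8656691255905, 'cy': 239.78785742073853, 'k1': -0.12197407507417396, 'world_to_cam': array([[-7.97451734e-01, -6.03381340e-01,  1.30026946e-03,
         3.62399630e+02],
       [-3.42986828e-01,  4.51529391e-01, -8.23699730e-01,
         2.04955223e+02],
       [ 4.96417937e-01, -6.57306753e-01, -5.67024748e-01,
         1.07522213e+03],
       [ 0.00000000e+00,  0.00000000e+00,  0.00000000e+00,
         1.00000000e+00]])}
{'clock': 0.1, 'joints': array([-1.35601471e+00,  3.42637958e-01,  1.52492168e+00,  2.78105674e-06,
        1.27536665e+00, -1.45994152e-01]), 'dq': array([-6.39350236e-05, -1.15641264e-03, -2.92274717e-03, -1.61538927e-04,
        1.85958557e-03, -9.79706906e-05]), 'joint_torque': array([ 1.22329271e-03, -4.32007778e+01, -2.44692814e+01,  7.18414458e-02,
        5.25553920e-02, -3.78054085e-05]), 'tcp_pos': array([ 185.27354717, -490.84439611,  226.12221153]), 'tcp_rot': array([ 0.58124835,  0.40250408,  0.58193642, -0.40185921]), 'wrist_force': array([ 0.08356324, -0.37585827, -0.78164697]), 'torque': array([-0.00231275, -0.04198999,  0.01022326]), 'width': 1.0024134933553832}
```

View pics/top0.png

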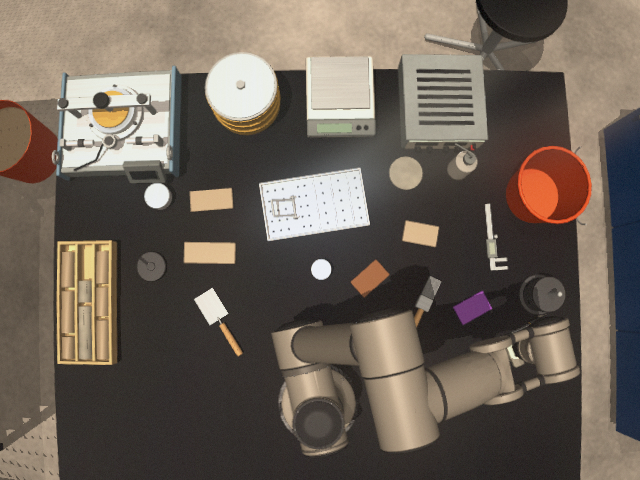

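View pics/side0.png

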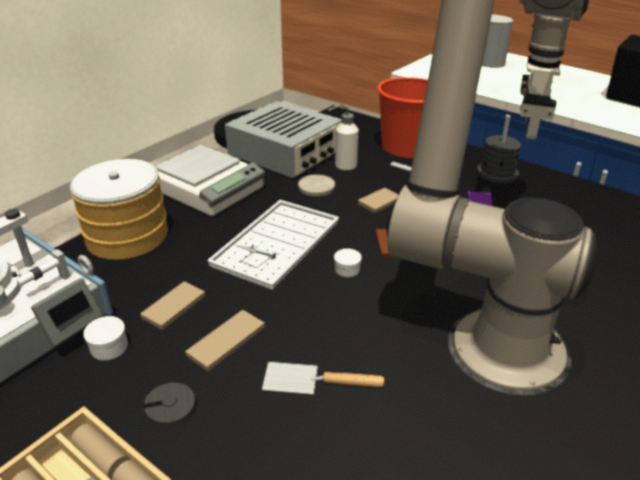

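Top view: candidates for the slabs, all tan, are at (209,253), the longest; (211,200), the middle; and (420,233), the shortest. The look-alikes are brown at (370,278) and purple at (472,307). The tray is at (315,204), with its prop on the left (+y). Next I measure these and check one crop.

```bash
cat >> h.py <<'E'
def ray(n,px):
    c=viewer.calibration(n); f=240/np.tan(np.radians(c['vfov']/2))
    K=np.array([[f,0,c['cx']],[0,f,c['cy']],[0,0,1.]])
    u=cv2.undistortPoints(np.array(px,float).reshape(-1,1,2),K,np.array([c['k1'],0,0,0.])).reshape(-1,2)
    M=c['world_to_cam']; R=M[:3,:3]; o=-R.T@M[:3,3]
    return o,np.c_[u,np.ones(len(u))]@R
def plane(n,px,z):
    o,d=ray(n,px); return o+d*((z-o[2])/d[:,2])[:,None]
def proj(n,P):
    c=viewer.calibration(n); f=240/np.tan(np.radians(c['vfov']/2))
    K=np.array([[f,0,c['cx']],[0,f,c['cy']],[0,0,1.]]);M=c['world_to_cam']
    return cv2.projectPoints(np.array(P,float).reshape(-1,1,3),cv2.Rodrigues(M[:3,:3])[0],M[:3,3],K,np.array([c['k1'],0,0,0.]))[0].reshape(-1,2)
def rect(n,mask,z,near):
    cs,_=cv2.findContours(mask,cv2.RETR_EXTERNAL,cv2.CHAIN_APPROX_NONE)
    c=[c for c in cs if cv2.contourArea(c)>80 and abs(cv2.minAreaRect(c)[0][0]-near[0])<25 and abs(cv2.minAreaRect(c)[0][1]-near[1])<25]
    c=max(c,key=cv2.contourArea)
    p=plane(n,c.reshape(-1,2),z)[:,:2].astype(np.float32)
    r=cv2.minAreaRect(p); b=cv2.boxPoints(r); e=b[1]-b[0];e2=b[2]-b[1]
    if np.linalg.norm(e2)>np.linalg.norm(e): e=e2
    return np.array(r[0]),sorted(r[1]),np.degrees(np.arctan2(e[1],e[0]))%180
E
python3 - <<'E'
from h import *
im=cv2.imread('pics/top0.png');hsv=cv2.cvtColor(im,cv2.COLOR_BGR2HSV)
for p in [(209,253),(211,200),(420,233),(370,278),(472,307)]: print(p,hsv[p[1],p[0]])
m=cv2.inRange(hsv,(8,60,130),(20,150,255))
for k,p in dict(long=(209,253),mid=(211,200),short=(420,233)).items():
    print(k,rect('top',m,12,p))
w=cv2.inRange(hsv,(0,0,110),(180,60,255))
print('tray',rect('top',w,14,(315,204)))
cv2.imwrite('pics/c1.png',cv2.resize(im[160:250,250:380],None,fx=6,fy=6,interpolation=cv2.INTER_CUBIC))
cv2.imwrite('pics/c2.png',cv2.resize(im[180:320,180:480],None,fx=2.6,fy=2.6))
s=cv2.imread('pics/side0.png')
cv2.imwrite('pics/c3.png',cv2.resize(s[195:295,200:345],None,fx=5,fy=5,interpolation=cv2.INTER_CUBIC))
E
```

```text
(209, 253) [ 18  87 225]
(211, 200) [ 18  88 219]
(420, 233) [ 17  89 220]
(370, 278) [ 12 145 174]
(472, 307) [148 120 117]
long (array([440.11572266, 310.62194824]), [61.442935943603516, 151.2873992919922], np.float32(89.019165))
mid (array([596.75805664, 306.15197754]), [61.287261962890625, 126.50440216064453], np.float32(93.42001))
short (array([ 486.00604248, -306.45480347]), [61.99612808227539, 100.57002258300781], np.float32(78.45102))
tray (array([578.47802734,   3.02148438]), [175.3350067138672, 303.5582275390625], np.float32(98.03996))
```

View pics/c1.png

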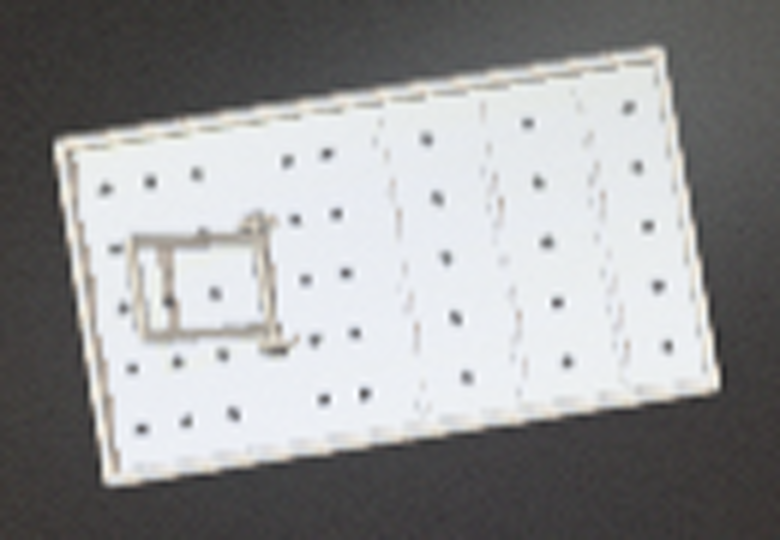

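View pics/c2.png

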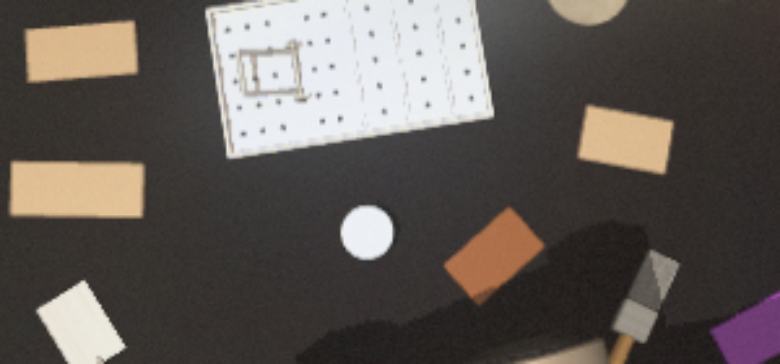

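View pics/c3.png

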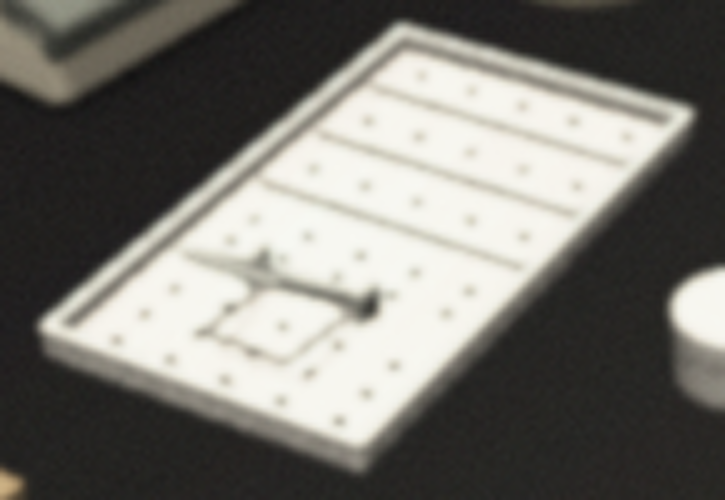

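The crop confirms the choice: three tan slabs, sizes 151x61, 126x61 and 101x62 mm, which match. Next I project tray landmarks to check the tray pose and triangulate the prop crossbar.

```bash
cat >> h.py <<'E'
TC=np.array([579.,3.]);TA=np.radians(98.04)
def T2W(p,c=None,a=None):
    c=TC if c is None else c;a=TA if a is None else a
    p=np.atleast_2d(np.array(p,float)); R=np.array([[np.cos(a),-np.sin(a)],[np.sin(a),np.cos(a)]])
    return np.c_[p[:,:2]@R.T+c,p[:,2]]
def W2T(p):
    p=np.atleast_2d(np.array(p,float)); R=np.array([[np.cos(TA),-np.sin(TA)],[np.sin(TA),np.cos(TA)]])
    return np.c_[(p[:,:2]-TC)@R,p[:,2]]
def tri(pt,ps):
    o1,d1=ray('top',[pt]);o2,d2=ray('side',[ps]);d1=d1[0]/np.linalg.norm(d1);d2=d2[0]/np.linalg.norm(d2)
    A=np.c_[d1,-d2];s=np.linalg.lstsq(A,o2-o1,rcond=None)[0]
    a=o1+s[0]*d1;b=o2+s[1]*d2;return (a+b)/2,np.linalg.norm(a-b)
E
python3 - <<'E'
from h import *
t=lambda p:(p[0]/6+250-.4,p[1]/6+160-.4); s=lambda p:(p[0]/5+200-.4,p[1]/5+195-.4)
# rim corners, crop px : (-x..)
for a,b in [((58,143),(42,328)),((660,48),(402,25)),((718,386),(692,112)),((108,484),(362,452))]:
    P,e=tri(t(a),s(b)); print('corner',P.round(1),W2T(P).round(1),round(e,1))
pts=[(60,23,12),(60,-23,12)]+[(60+75*np.cos(np.radians(q)),y,12+75*np.sin(np.radians(q))) for q in(20,40,64) for y in(23,-23)]+[(-5,0,4),(-55,0,4)]
W=T2W(pts)
for p,a,b in zip(pts,(proj('top',W)+.4-[250,160])*6,(proj('side',W)+.4-[200,195])*5): print(np.round(p),a.round(),b.round())
o=ctrl.get_obs();w,x,y,z=o['tcp_rot']
from scipy.spatial.transform import Rotation as R
print(R.from_quat([x,y,z,w]).as_matrix().round(3))
E
```

```text
corner [642.  163.4  15.4] [[150.  -84.9  15.4]] 3.9
corner [ 683.2 -132.5   18.4] [[-148.8  -84.2   18.4]] 2.4
corner [ 515.9 -157.    16.6] [[-149.6   84.9   16.6]] 1.5
corner [473.9 139.9  12. ] [[150.3  84.9  12. ]] 2.4
[60 23 12] [271. 328.] [359. 301.]
[ 60 -23  12] [256. 236.] [275. 272.]
[130.  23.  38.] [124. 344.] [267. 336.]
[130. -23.  38.] [109. 250.] [180. 306.]
[117.  23.  60.] [147. 333.] [280. 279.]
[117. -23.  60.] [132. 239.] [193. 249.]
[93. 23. 79.] [196. 320.] [310. 214.]
[ 93. -23.  79.] [181. 224.] [223. 185.]
[-5  0  4] [395. 263.] [393. 230.]
[-55   0   4] [496. 248.] [449. 179.]
[[-0.     0.936  0.353]
 [ 0.001  0.353 -0.936]
 [-1.     0.    -0.001]]
```

Tray pose holds: the corners triangulate to within about 1 mm in plan. The prop crossbar at top-crop (135,240)-(145,335) and side-crop about (188,252) fits roughly 39°, so I expect a lean near 26°, to be confirmed by feel. Moving to the longest slab.

{"name": "arm_command", "arguments": {
  "motion": [
    {"dx": 40, "dy": 28, "dz": 0, "wz": 8},
    {"dx": 80, "dy": 56, "dz": 0, "wz": 16},
    {"dx": 120, "dy": 84, "dz": 0, "wz": 24},
    {"dx": 160, "dy": 112, "dz": 0, "wz": 32},
    {"dx": 200, "dy": 140, "dz": 0, "wz": 40}
  ],
  "grip": 0,
  "newtons": 25
}}

```text
invalid input
```

{"name": "arm_command", "arguments": {
  "motion": [
    {"dx": 11, "dy": 48, "dz": 0, "wz": 5.6},
    {"dx": 22, "dy": 96, "dz": 0, "wz": 11.2},
    {"dx": 33, "dy": 144, "dz": 0, "wz": 16.8},
    {"dx": 44, "dy": 192, "dz": 0, "wz": 22.4},
    {"dx": 55, "dy": 240, "dz": 0, "wz": 28.3}
  ]
}}

```text
invalid input
```

{"name": "arm_command", "arguments": {
  "motion": [
    {"dx": 0, "dy": 48, "dz": 0},
    {"dx": 0, "dy": 96, "dz": 0},
    {"dx": 0, "dy": 144, "dz": 0},
    {"dx": 0, "dy": 192, "dz": 0},
    {"dx": 0, "dy": 240, "dz": 0}
  ]
}}

```text
invalid input
```

{"name": "arm_command", "arguments": {
  "motion": [
    {"dx": 0, "dy": 40, "dz": -20},
    {"dx": 0, "dy": 90, "dz": -45},
    {"dx": 0, "dy": 135, "dz": -80},
    {"dx": 0, "dy": 182, "dz": -110},
    {"dx": 0, "dy": 182, "dz": -130}
  ]
}}

```text
invalid input
```

{"name": "arm_command", "arguments": {
  "motion": [
    {"dx": 40, "dy": 28, "dz": 0, "wx": 0, "wy": 0, "wz": 8},
    {"dx": 80, "dy": 56, "dz": 0, "wx": 0, "wy": 0, "wz": 16},
    {"dx": 120, "dy": 84, "dz": 0, "wx": 0, "wy": 0, "wz": 24},
    {"dx": 160, "dy": 112, "dz": 0, "wx": 0, "wy": 0, "wz": 32},
    {"dx": 200, "dy": 140, "dz": 0, "wx": 0, "wy": 0, "wz": 40}
  ],
  "grip": 0,
  "newtons": 25
}}

```text
clock: 0.6
tcp_pos: [386.6, -349.8, 226.5]
tcp_rot: [0.684, 0.177, 0.685, -0.177]
wrist_force: [-0.3, -0.1, -0.9]
width: 1.003
```

{"name": "arm_command", "arguments": {
  "motion": [
    {"dx": 11, "dy": 48, "dz": 0, "wx": 0, "wy": 0, "wz": 5.6},
    {"dx": 22, "dy": 96, "dz": 0, "wx": 0, "wy": 0, "wz": 11.2},
    {"dx": 33, "dy": 144, "dz": 0, "wx": 0, "wy": 0, "wz": 16.8},
    {"dx": 44, "dy": 192, "dz": 0, "wx": 0, "wy": 0, "wz": 22.4},
    {"dx": 55, "dy": 240, "dz": 0, "wx": 0, "wy": 0, "wz": 28.3}
  ]
}}

```text
clock: 1.1
tcp_pos: [440.2, -109.2, 226.6]
tcp_rot: [0.707, 0.005, 0.707, -0.005]
wrist_force: [0.0, 0.3, -0.3]
width: 1.0
```

{"name": "arm_command", "arguments": {
  "motion": [
    {"dx": 0, "dy": 48, "dz": 0, "wx": 0, "wy": 0, "wz": 0},
    {"dx": 0, "dy": 96, "dz": 0, "wx": 0, "wy": 0, "wz": 0},
    {"dx": 0, "dy": 144, "dz": 0, "wx": 0, "wy": 0, "wz": 0},
    {"dx": 0, "dy": 192, "dz": 0, "wx": 0, "wy": 0, "wz": 0},
    {"dx": 0, "dy": 240, "dz": 0, "wx": 0, "wy": 0, "wz": 0}
  ]
}}

```text
clock: 1.6
tcp_pos: [439.8, 130.7, 226.6]
tcp_rot: [0.707, 0.006, 0.707, -0.006]
wrist_force: [1.4, 0.5, -0.1]
width: 1.0
```

{"name": "arm_command", "arguments": {
  "motion": [
    {"dx": 0, "dy": 40, "dz": -20, "wx": 0, "wy": 0, "wz": 0},
    {"dx": 0, "dy": 85, "dz": -40, "wx": 0, "wy": 0, "wz": 0},
    {"dx": 0, "dy": 130, "dz": -60, "wx": 0, "wy": 0, "wz": 0},
    {"dx": 0, "dy": 172, "dz": -80, "wx": 0, "wy": 0, "wz": 0},
    {"dx": 0, "dy": 182, "dz": -110, "wx": 0, "wy": 0, "wz": 0}
  ]
}}

```text
clock: 2.1
tcp_pos: [440.5, 315.0, 116.5]
tcp_rot: [0.708, 0.006, 0.706, -0.004]
wrist_force: [0.2, -0.3, 0.4]
width: 1.001
```

{"name": "arm_command", "arguments": {
  "motion": [
    {"dx": 0, "dy": 0, "dz": -30, "wx": 0, "wy": 0, "wz": 0},
    {"dx": 0, "dy": 0, "dz": -60, "wx": 0, "wy": 0, "wz": 0},
    {"dx": 0, "dy": 0, "dz": -90, "wx": 0, "wy": 0, "wz": 0},
    {"dx": 0, "dy": 0, "dz": -105, "wx": 0, "wy": 0, "wz": 0},
    {"dx": 0, "dy": 0, "dz": -113.5, "wx": 0, "wy": 0, "wz": 0}
  ]
}}

```text
clock: 2.6
tcp_pos: [439.3, 310.3, 1.3]
tcp_rot: [0.706, 0.006, 0.708, -0.007]
wrist_force: [0.1, 0.7, -0.6]
width: 1.0
```

Run:
```python
from h import *
s=snap('side','pics/s1.png');t=snap('top','pics/t1.png')
a=cv2.resize(s[260:400,140:320],None,fx=2.5,fy=2.5);b=cv2.resize(t[190:320,130:300],None,fx=2.05,fy=2.69)
cv2.imwrite('pics/a1.png',np.hstack([a,b[:350]])[:,:,::-1])
```

```text
(no output)
```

View pics/a1.png

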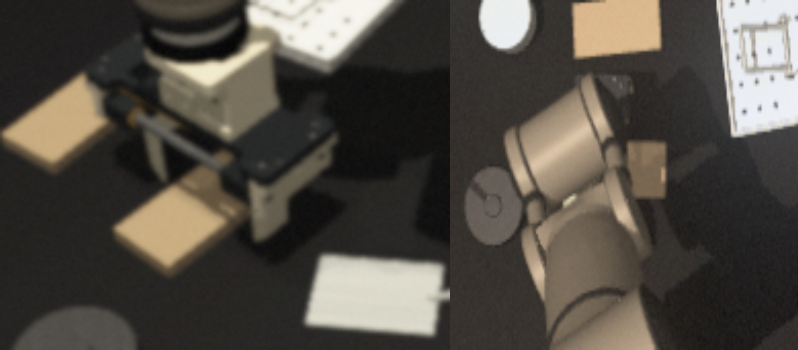

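Fingers straddle the slab at side-crop (190,210), with the tips clear on both sides. Closing.

{"name": "arm_command", "arguments": {
  "motion": [
    {"dx": 0, "dy": 0, "dz": 0, "wx": 0, "wy": 0, "wz": 0},
    {"dx": 0, "dy": 0, "dz": 0, "wx": 0, "wy": 0, "wz": 0},
    {"dx": 0, "dy": 0, "dz": 0, "wx": 0, "wy": 0, "wz": 0},
    {"dx": 0, "dy": 0, "dz": 0, "wx": 0, "wy": 0, "wz": 0},
    {"dx": 0, "dy": 0, "dz": 0, "wx": 0, "wy": 0, "wz": 0}
  ],
  "grip": 140,
  "newtons": 30
}}

```text
clock: 3.2
tcp_pos: [440.9, 311.0, 3.9]
tcp_rot: [0.708, 0.007, 0.707, -0.006]
wrist_force: [0.0, -0.1, 2.1]
width: 0.648
```

{"name": "arm_command", "arguments": {
  "motion": [
    {"dx": 0, "dy": 0, "dz": 0, "wx": 0, "wy": 0, "wz": 0},
    {"dx": 0, "dy": 0, "dz": 0, "wx": 0, "wy": 0, "wz": 0},
    {"dx": 0, "dy": 0, "dz": 1, "wx": 0, "wy": 0, "wz": 0},
    {"dx": 0, "dy": 0, "dz": 6, "wx": 0, "wy": 0, "wz": 0},
    {"dx": 0, "dy": 0, "dz": 20, "wx": 0, "wy": 0, "wz": 0}
  ]
}}

```text
clock: 3.7
tcp_pos: [438.9, 310.1, 22.1]
tcp_rot: [0.706, 0.006, 0.708, -0.007]
wrist_force: [0.3, 0.3, -2.5]
width: 0.652
```

```bash
cat >> h.py <<'E'
def tcp(L,th,xf,zf,off=3.2,g=0,y=0):
    "TCP world for foot bottom edge at tray (xf,zf), grip g mm uphill of centre"
    t=np.radians(th);u=np.array([np.cos(t),0,np.sin(t)]);d=np.array([np.sin(t),0,-np.cos(t)])
    p=np.array([xf,y,zf])+(L/2+g)*u-off*d
    return T2W(p)[0].round(1)
E
python3 - <<'E'
from h import *
for a in [(150,0,12,110),(150,30,12,60),(150,30,12,20),(150,30,12,10),(150,30,12,4),(150,30,2,4),(150,30,-2,4),(150,26,-2,4),(150,22,-2,4)]: print(a,tcp(*a))
print(T2W([(0,0,0),(1,0,0),(0,-1,0)]))
E
```

```text
(150, 0, 12, 110) [566.8  89.1 113.2]
(150, 30, 12, 60) [568.5  77.6 100.3]
(150, 30, 12, 20) [568.5  77.6  60.3]
(150, 30, 12, 10) [568.5  77.6  50.3]
(150, 30, 12, 4) [568.5  77.6  44.3]
(150, 30, 2, 4) [569.9  67.7  44.3]
(150, 30, -2, 4) [570.4  63.7  44.3]
(150, 26, -2, 4) [570.   66.4  39.8]
(150, 22, -2, 4) [569.7  68.7  35.1]
[[579.           3.           0.        ]
 [578.8601356    3.99017067   0.        ]
 [579.99017067   3.1398644    0.        ]]
```

{"name": "arm_command", "arguments": {
  "motion": [
    {"dx": 0, "dy": 0, "dz": 20, "wx": 0, "wy": 0, "wz": 0},
    {"dx": 0, "dy": 0, "dz": 50, "wx": 0, "wy": 0, "wz": 0},
    {"dx": 10, "dy": -15, "dz": 80, "wx": 0, "wy": 0, "wz": 2},
    {"dx": 22, "dy": -38, "dz": 105, "wx": 0, "wy": 0, "wz": 5},
    {"dx": 38, "dy": -68, "dz": 120, "wx": 0, "wy": 0, "wz": 9}
  ]
}}

```text
clock: 4.2
tcp_pos: [478.5, 243.0, 145.3]
tcp_rot: [0.706, -0.05, 0.705, 0.051]
wrist_force: [0.8, 0.2, -1.9]
width: 0.648
```

{"name": "arm_command", "arguments": {
  "motion": [
    {"dx": 18, "dy": -34, "dz": 10, "wx": 0, "wy": 0, "wz": 0},
    {"dx": 38, "dy": -68, "dz": 20, "wx": 0, "wy": 0, "wz": 0},
    {"dx": 58, "dy": -102, "dz": 20, "wx": 0, "wy": 0, "wz": 0},
    {"dx": 76, "dy": -132, "dz": 20, "wx": 0, "wy": 0, "wz": 0},
    {"dx": 90, "dy": -154, "dz": 20, "wx": 0, "wy": 0, "wz": 0}
  ]
}}

```text
clock: 4.7
tcp_pos: [568.7, 86.7, 163.0]
tcp_rot: [0.705, -0.049, 0.706, 0.049]
wrist_force: [1.0, 0.5, -1.3]
width: 0.649
```

Run:
```python
from h import *
s=snap('side','pics/s2.png');t=snap('top','pics/t2.png')
cv2.imwrite('pics/a2.png',np.hstack([s[60:320,130:430],t[120:380,170:470]])[:,:,::-1])
print(ctrl.get_obs()['wrist_force'],ctrl.get_obs()['joints'])
```

```text
[-0.5716347   0.62224686 -1.58882932] [ 1.68947020e-02  4.90031475e-01  1.47479040e+00 -9.38316971e-04
  1.17702161e+00 -1.18235781e-01]
```

View pics/a2.png

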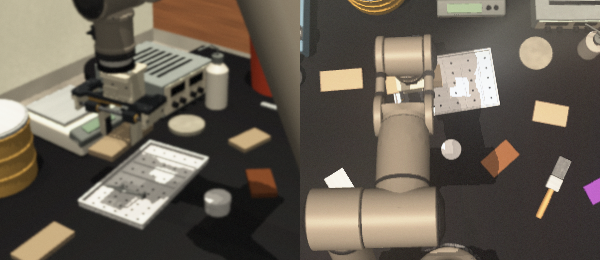

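The slab is held level above the tray, square to it (side-crop (105,147)). Tilting to 30°.

{"name": "arm_command", "arguments": {
  "motion": [
    {"dx": 0, "dy": -2, "dz": -5, "wx": 5.94, "wy": 0.83, "wz": 0},
    {"dx": 0, "dy": -4, "dz": -15, "wx": 11.88, "wy": 1.67, "wz": 0},
    {"dx": 0, "dy": -6, "dz": -30, "wx": 17.8, "wy": 2.5, "wz": 0},
    {"dx": 0, "dy": -9, "dz": -45, "wx": 23.8, "wy": 3.35, "wz": 0},
    {"dx": 0, "dy": -11, "dz": -60, "wx": 29.7, "wy": 4.2, "wz": 0}
  ]
}}

```text
clock: 5.3
tcp_pos: [568.1, 78.4, 103.2]
tcp_rot: [0.668, 0.136, 0.694, 0.232]
wrist_force: [-0.3, 0.0, -2.7]
width: 0.649
```

{"name": "arm_command", "arguments": {
  "motion": [
    {"dx": 0, "dy": 0, "dz": -12, "wx": 0, "wy": 0, "wz": 0},
    {"dx": 0, "dy": 0, "dz": -24, "wx": 0, "wy": 0, "wz": 0},
    {"dx": 0, "dy": 0, "dz": -34, "wx": 0, "wy": 0, "wz": 0},
    {"dx": 0, "dy": 0, "dz": -39, "wx": 0, "wy": 0, "wz": 0},
    {"dx": 0, "dy": 0, "dz": -42, "wx": 0, "wy": 0, "wz": 0}
  ]
}}

```text
clock: 5.8
tcp_pos: [568.3, 78.8, 61.3]
tcp_rot: [0.668, 0.134, 0.694, 0.23]
wrist_force: [-0.0, 0.2, -1.9]
width: 0.647
```

Run:
```python
from h import *
s=snap('side','pics/s3.png')
cv2.imwrite('pics/a3.png',cv2.resize(s[150:320,170:370],None,fx=3.5,fy=3.5)[:,:,::-1])
o=ctrl.get_obs();print(o['wrist_force'],o['tcp_pos'],W2T(o['tcp_pos']))
```

```text
[-0.56343962 -1.51499272 -2.52096555] [568.22528595  78.61703509  61.08442524] [[76.38076898  0.09267421 61.08442524]]
```

View pics/a3.png

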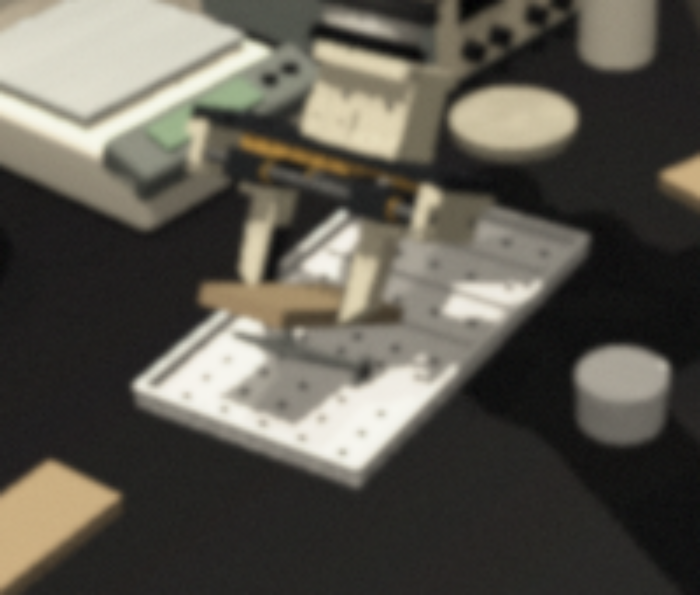

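Slab tilted, with the crossbar below its raised end (crop (270,345)) and the foot about 16 mm over the floor. Descending by feel.

{"name": "arm_command", "arguments": {
  "motion": [
    {"dx": 0, "dy": 0, "dz": -4, "wx": 0, "wy": 0, "wz": 0},
    {"dx": 0, "dy": 0, "dz": -7, "wx": 0, "wy": 0, "wz": 0},
    {"dx": 0, "dy": 0, "dz": -9, "wx": 0, "wy": 0, "wz": 0},
    {"dx": 0, "dy": 0, "dz": -11, "wx": 0, "wy": 0, "wz": 0},
    {"dx": 0, "dy": 0, "dz": -12, "wx": 0, "wy": 0, "wz": 0}
  ]
}}

```text
clock: 6.35
tcp_pos: [568.3, 77.7, 49.1]
tcp_rot: [0.668, 0.135, 0.694, 0.23]
wrist_force: [-0.1, -0.3, -2.1]
width: 0.65
```

{"name": "arm_command", "arguments": {
  "motion": [
    {"dx": 0, "dy": 0, "dz": -0.5, "wx": 0, "wy": 0, "wz": 0},
    {"dx": 0, "dy": 0, "dz": -1, "wx": 0, "wy": 0, "wz": 0},
    {"dx": 0, "dy": 0, "dz": -1.5, "wx": 0, "wy": 0, "wz": 0},
    {"dx": 0, "dy": 0, "dz": -2, "wx": 0, "wy": 0, "wz": 0},
    {"dx": 0, "dy": 0, "dz": -2, "wx": 0, "wy": 0, "wz": 0}
  ]
}}

```text
clock: 6.85
tcp_pos: [568.4, 77.8, 47.2]
tcp_rot: [0.668, 0.135, 0.694, 0.23]
wrist_force: [-0.3, -0.3, -2.0]
width: 0.649
```

{"name": "arm_command", "arguments": {
  "motion": [
    {"dx": 0, "dy": 0, "dz": -0.5, "wx": 0, "wy": 0, "wz": 0},
    {"dx": 0, "dy": 0, "dz": -1, "wx": 0, "wy": 0, "wz": 0},
    {"dx": 0, "dy": 0, "dz": -1.5, "wx": 0, "wy": 0, "wz": 0},
    {"dx": 0, "dy": 0, "dz": -2, "wx": 0, "wy": 0, "wz": 0},
    {"dx": 0, "dy": 0, "dz": -2, "wx": 0, "wy": 0, "wz": 0}
  ]
}}

```text
clock: 7.35
tcp_pos: [568.3, 77.8, 45.2]
tcp_rot: [0.668, 0.135, 0.694, 0.23]
wrist_force: [-0.0, 0.4, -2.2]
width: 0.65
```

{"name": "arm_command", "arguments": {
  "motion": [
    {"dx": 0, "dy": 0, "dz": -0.5, "wx": 0, "wy": 0, "wz": 0},
    {"dx": 0, "dy": 0, "dz": -1, "wx": 0, "wy": 0, "wz": 0},
    {"dx": 0, "dy": 0, "dz": -1, "wx": 0, "wy": 0, "wz": 0},
    {"dx": 0, "dy": 0, "dz": -1, "wx": 0, "wy": 0, "wz": 0},
    {"dx": 0, "dy": 0, "dz": -1, "wx": 0, "wy": 0, "wz": 0}
  ]
}}

```text
clock: 7.85
tcp_pos: [568.4, 77.9, 44.4]
tcp_rot: [0.668, 0.135, 0.694, 0.23]
wrist_force: [0.4, 1.7, 0.6]
width: 0.649
```

Floor felt at z≈44.5 (predicted 44.3). Lifting a hair and sliding to the rib.

{"name": "arm_command", "arguments": {
  "motion": [
    {"dx": 0, "dy": 0, "dz": 1, "wx": 0, "wy": 0, "wz": 0},
    {"dx": 0.3, "dy": -2, "dz": 1, "wx": 0, "wy": 0, "wz": 0},
    {"dx": 0.7, "dy": -5, "dz": 1, "wx": 0, "wy": 0, "wz": 0},
    {"dx": 1.1, "dy": -8, "dz": 1, "wx": 0, "wy": 0, "wz": 0},
    {"dx": 1.4, "dy": -10, "dz": 1, "wx": 0, "wy": 0, "wz": 0}
  ]
}}

```text
clock: 8.35
tcp_pos: [569.8, 67.3, 45.2]
tcp_rot: [0.668, 0.135, 0.694, 0.23]
wrist_force: [-0.3, 0.7, -1.5]
width: 0.648
```

{"name": "arm_command", "arguments": {
  "motion": [
    {"dx": 0, "dy": -0.5, "dz": 0, "wx": 0, "wy": 0, "wz": 0},
    {"dx": 0.1, "dy": -1, "dz": 0, "wx": 0, "wy": 0, "wz": 0},
    {"dx": 0.2, "dy": -1.5, "dz": 0, "wx": 0, "wy": 0, "wz": 0},
    {"dx": 0.3, "dy": -2, "dz": 0, "wx": 0, "wy": 0, "wz": 0},
    {"dx": 0.3, "dy": -2, "dz": 0, "wx": 0, "wy": 0, "wz": 0}
  ]
}}

```text
clock: 8.85
tcp_pos: [570.1, 65.8, 45.2]
tcp_rot: [0.668, 0.135, 0.694, 0.23]
wrist_force: [1.4, 0.4, -1.4]
width: 0.649
```

{"name": "arm_command", "arguments": {
  "motion": [
    {"dx": 0, "dy": -0.5, "dz": 0, "wx": 0, "wy": 0, "wz": 0},
    {"dx": 0.1, "dy": -1, "dz": 0, "wx": 0, "wy": 0, "wz": 0},
    {"dx": 0.2, "dy": -1.5, "dz": 0, "wx": 0, "wy": 0, "wz": 0},
    {"dx": 0.2, "dy": -1.5, "dz": 0, "wx": 0, "wy": 0, "wz": 0},
    {"dx": 0.2, "dy": -1.5, "dz": 0, "wx": 0, "wy": 0, "wz": 0}
  ]
}}

```text
clock: 9.35
tcp_pos: [570.3, 64.3, 45.2]
tcp_rot: [0.668, 0.135, 0.694, 0.23]
wrist_force: [0.3, 0.5, -2.3]
width: 0.648
```

{"name": "arm_command", "arguments": {
  "motion": [
    {"dx": 0, "dy": -0.5, "dz": 0, "wx": 0, "wy": 0, "wz": 0},
    {"dx": 0.1, "dy": -1, "dz": 0, "wx": 0, "wy": 0, "wz": 0},
    {"dx": 0.2, "dy": -1.5, "dz": 0, "wx": 0, "wy": 0, "wz": 0},
    {"dx": 0.2, "dy": -1.5, "dz": 0, "wx": 0, "wy": 0, "wz": 0},
    {"dx": 0.2, "dy": -1.5, "dz": 0, "wx": 0, "wy": 0, "wz": 0}
  ]
}}

```text
clock: 9.85
tcp_pos: [570.5, 62.8, 45.3]
tcp_rot: [0.668, 0.135, 0.694, 0.23]
wrist_force: [-0.5, -0.5, -2.7]
width: 0.655
```

{"name": "arm_command", "arguments": {
  "motion": [
    {"dx": 0, "dy": -0.5, "dz": 0, "wx": 0, "wy": 0, "wz": 0},
    {"dx": 0.1, "dy": -1, "dz": 0, "wx": 0, "wy": 0, "wz": 0},
    {"dx": 0.1, "dy": -1, "dz": 0, "wx": 0, "wy": 0, "wz": 0},
    {"dx": 0.1, "dy": -1, "dz": 0, "wx": 0, "wy": 0, "wz": 0},
    {"dx": 0.1, "dy": -1, "dz": 0, "wx": 0, "wy": 0, "wz": 0}
  ]
}}

```text
clock: 10.35
tcp_pos: [570.4, 62.1, 45.4]
tcp_rot: [0.668, 0.135, 0.694, 0.23]
wrist_force: [-0.1, 3.3, -0.3]
width: 0.65
```

Rib contact at y≈62.2. Now rotating down about the foot, feeling for the prop.

{"name": "arm_command", "arguments": {
  "motion": [
    {"dx": 0, "dy": 0.2, "dz": -0.9, "wx": -0.4, "wy": -0.06, "wz": 0},
    {"dx": -0.1, "dy": 0.4, "dz": -1.5, "wx": -0.8, "wy": -0.11, "wz": 0},
    {"dx": -0.1, "dy": 0.6, "dz": -2, "wx": -1.2, "wy": -0.17, "wz": 0},
    {"dx": -0.2, "dy": 0.8, "dz": -2.5, "wx": -1.6, "wy": -0.22, "wz": 0},
    {"dx": -0.2, "dy": 1.1, "dz": -2.9, "wx": -2, "wy": -0.28, "wz": 0}
  ]
}}

```text
clock: 10.85
tcp_pos: [570.2, 63.5, 42.6]
tcp_rot: [0.672, 0.123, 0.697, 0.218]
wrist_force: [-0.1, 4.4, 2.6]
width: 0.652
```

{"name": "arm_command", "arguments": {
  "motion": [
    {"dx": 0, "dy": 0.1, "dz": -0.3, "wx": -0.25, "wy": -0.04, "wz": 0},
    {"dx": 0, "dy": 0.3, "dz": -0.6, "wx": -0.5, "wy": -0.07, "wz": 0},
    {"dx": -0.1, "dy": 0.4, "dz": -0.9, "wx": -0.75, "wy": -0.1, "wz": 0},
    {"dx": -0.1, "dy": 0.5, "dz": -1.1, "wx": -1, "wy": -0.14, "wz": 0},
    {"dx": -0.1, "dy": 0.5, "dz": -1.1, "wx": -1, "wy": -0.14, "wz": 0}
  ]
}}

```text
clock: 11.35
tcp_pos: [570.1, 64.0, 41.5]
tcp_rot: [0.674, 0.117, 0.698, 0.213]
wrist_force: [-0.4, 5.3, 1.4]
width: 0.648
```

{"name": "arm_command", "arguments": {
  "motion": [
    {"dx": 0, "dy": 0.2, "dz": -0.3, "wx": -0.25, "wy": -0.04, "wz": 0},
    {"dx": 0, "dy": 0.4, "dz": -0.6, "wx": -0.5, "wy": -0.07, "wz": 0},
    {"dx": -0.1, "dy": 0.6, "dz": -0.9, "wx": -0.75, "wy": -0.1, "wz": 0},
    {"dx": -0.1, "dy": 0.7, "dz": -1.1, "wx": -1, "wy": -0.14, "wz": 0},
    {"dx": -0.1, "dy": 0.7, "dz": -1.1, "wx": -1, "wy": -0.14, "wz": 0}
  ]
}}

```text
clock: 11.85
tcp_pos: [570.1, 64.6, 40.3]
tcp_rot: [0.676, 0.11, 0.699, 0.207]
wrist_force: [-1.7, 5.4, 0.3]
width: 0.649
```

```bash
cat > ob.py <<'E'
from h import *
o=ctrl.get_obs();print('F',o['wrist_force'].round(2),'T',o['torque'].round(3),o['clock'])
E
python3 ob.py
python3 - <<'E'
from h import *
s=snap('side','pics/s4.png')
cv2.imwrite('pics/a4.png',cv2.resize(s[170:300,190:350],None,fx=4,fy=4,interpolation=cv2.INTER_CUBIC)[:,:,::-1])
E
```

```text
F [-1.74  5.42  0.25] T [ 0.648 -0.041  0.085] 11.85
```

View pics/a4.png

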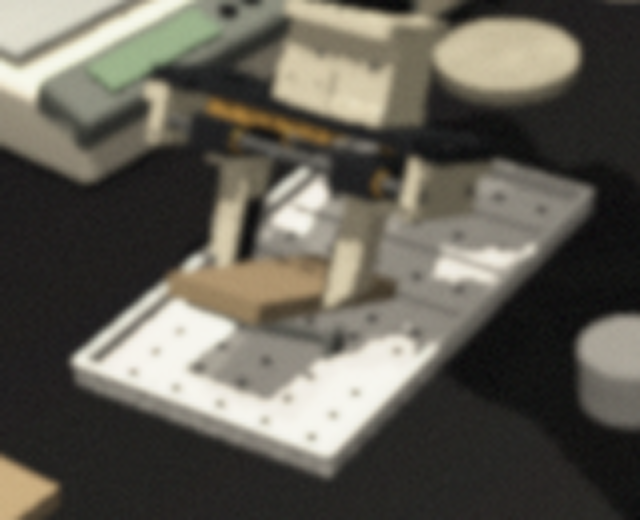

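The raised end is now just over the crossbar (crop (250,318)). Continuing in small steps.

{"name": "arm_command", "arguments": {
  "motion": [
    {"dx": 0, "dy": 0.2, "dz": -0.3, "wx": -0.25, "wy": -0.04, "wz": 0},
    {"dx": 0, "dy": 0.4, "dz": -0.6, "wx": -0.5, "wy": -0.07, "wz": 0},
    {"dx": -0.1, "dy": 0.6, "dz": -0.9, "wx": -0.75, "wy": -0.1, "wz": 0},
    {"dx": -0.1, "dy": 0.7, "dz": -1.1, "wx": -1, "wy": -0.14, "wz": 0},
    {"dx": -0.1, "dy": 0.7, "dz": -1.1, "wx": -1, "wy": -0.14, "wz": 0}
  ]
}}

```text
clock: 12.4
tcp_pos: [570.1, 65.0, 39.4]
tcp_rot: [0.678, 0.104, 0.7, 0.2]
wrist_force: [-2.1, 4.8, 4.5]
width: 0.65
```

```bash
python3 ob.py
```

```text
F [-2.12  4.8   4.48] T [0.821 0.114 0.168] 12.4
```

Prop felt at about 25° (Fz up 4 N with a positive moment). A small press, then open.

{"name": "arm_command", "arguments": {
  "motion": [
    {"dx": 0, "dy": 0, "dz": -0.2, "wx": 0, "wy": 0, "wz": 0},
    {"dx": 0, "dy": 0, "dz": -0.4, "wx": 0, "wy": 0, "wz": 0},
    {"dx": 0, "dy": 0, "dz": -0.4, "wx": 0, "wy": 0, "wz": 0},
    {"dx": 0, "dy": 0, "dz": -0.4, "wx": 0, "wy": 0, "wz": 0},
    {"dx": 0, "dy": 0, "dz": -0.4, "wx": 0, "wy": 0, "wz": 0}
  ]
}}

```text
clock: 12.9
tcp_pos: [570.1, 65.0, 39.4]
tcp_rot: [0.678, 0.105, 0.699, 0.201]
wrist_force: [-2.3, 4.1, 8.2]
width: 0.648
```

{"name": "arm_command", "arguments": {
  "motion": [
    {"dx": 0, "dy": 0, "dz": 0, "wx": 0, "wy": 0, "wz": 0},
    {"dx": 0, "dy": 0, "dz": 0, "wx": 0, "wy": 0, "wz": 0},
    {"dx": 0, "dy": 0, "dz": 0, "wx": 0, "wy": 0, "wz": 0},
    {"dx": 0, "dy": 0, "dz": 0, "wx": 0, "wy": 0, "wz": 0},
    {"dx": 0, "dy": 0, "dz": 0, "wx": 0, "wy": 0, "wz": 0}
  ],
  "newtons": 5
}}

```text
clock: 13.4
tcp_pos: [570.2, 64.7, 39.1]
tcp_rot: [0.678, 0.105, 0.699, 0.2]
wrist_force: [-2.0, 3.9, 6.2]
width: 0.654
```

```bash
python3 ob.py
```

```text
F [-2.05  3.94  6.21] T [0.7   0.271 0.057] 13.4
```

Slab seated at about 25° with the grip eased; now open.

{"name": "arm_command", "arguments": {
  "motion": [
    {"dx": 0, "dy": 0, "dz": 0, "wx": 0, "wy": 0, "wz": 0},
    {"dx": 0, "dy": 0, "dz": 0, "wx": 0, "wy": 0, "wz": 0},
    {"dx": 0, "dy": 0, "dz": 0, "wx": 0, "wy": 0, "wz": 0},
    {"dx": 0, "dy": 0, "dz": 0, "wx": 0, "wy": 0, "wz": 0},
    {"dx": 0, "dy": 0, "dz": 0, "wx": 0, "wy": 0, "wz": 0}
  ],
  "grip": 0
}}

```text
clock: 13.9
tcp_pos: [570.1, 64.6, 38.5]
tcp_rot: [0.678, 0.104, 0.7, 0.2]
wrist_force: [-0.3, 0.6, -0.5]
width: 0.987
```

```bash
python3 ob.py
python3 - <<'E'
from h import *
s=snap('side','pics/s5.png')
cv2.imwrite('pics/a5.png',cv2.resize(s[170:300,190:350],None,fx=4,fy=4,interpolation=cv2.INTER_CUBIC)[:,:,::-1])
E
```

```text
F [-0.31  0.62 -0.52] T [-0.294 -0.125  0.005] 13.9
```

View pics/a5.png

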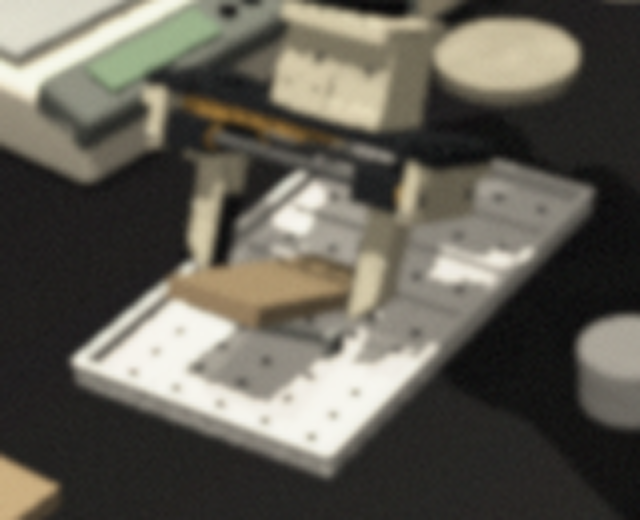

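Released without movement; the longest slab leans on the prop with its foot at the far rib. Retracting and going to the middle slab.

{"name": "arm_command", "arguments": {
  "motion": [
    {"dx": 0.3, "dy": -2, "dz": 4.5, "wx": 0, "wy": 0, "wz": 0},
    {"dx": 0.9, "dy": -6, "dz": 13, "wx": 0, "wy": 0, "wz": 0},
    {"dx": 1.8, "dy": -12.5, "dz": 27, "wx": 0, "wy": 0, "wz": 0},
    {"dx": 2.6, "dy": -19, "dz": 41, "wx": 0, "wy": 0, "wz": 0},
    {"dx": 3.5, "dy": -25, "dz": 54, "wx": 0, "wy": 0, "wz": 0}
  ]
}}

```text
clock: 14.45
tcp_pos: [573.9, 39.1, 94.0]
tcp_rot: [0.678, 0.104, 0.699, 0.2]
wrist_force: [0.1, 0.3, 0.8]
width: 0.996
```

{"name": "arm_command", "arguments": {
  "motion": [
    {"dx": 0, "dy": 0, "dz": 25, "wx": -3, "wy": -0.42, "wz": 0},
    {"dx": 0, "dy": 15, "dz": 50, "wx": -8, "wy": -1.12, "wz": 0},
    {"dx": 5, "dy": 50, "dz": 60, "wx": -14, "wy": -1.97, "wz": 0},
    {"dx": 8, "dy": 90, "dz": 60, "wx": -20, "wy": -2.81, "wz": 0},
    {"dx": 11, "dy": 130, "dz": 60, "wx": -24.75, "wy": -3.48, "wz": 0}
  ]
}}

```text
clock: 14.95
tcp_pos: [585.4, 170.9, 155.2]
tcp_rot: [0.707, -0.05, 0.704, 0.047]
wrist_force: [1.1, 0.7, -0.6]
width: 0.999
```

{"name": "arm_command", "arguments": {
  "motion": [
    {"dx": 2.5, "dy": 35, "dz": -10, "wx": 0, "wy": 0, "wz": -1},
    {"dx": 5, "dy": 70, "dz": -30, "wx": 0, "wy": 0, "wz": -2},
    {"dx": 8, "dy": 105, "dz": -55, "wx": 0, "wy": 0, "wz": -3},
    {"dx": 11, "dy": 130, "dz": -80, "wx": 0, "wy": 0, "wz": -4},
    {"dx": 12.2, "dy": 136.4, "dz": -105, "wx": 0, "wy": 0, "wz": -4.6}
  ]
}}

```text
clock: 15.45
tcp_pos: [596.8, 309.1, 47.5]
tcp_rot: [0.707, -0.021, 0.706, 0.021]
wrist_force: [0.7, -0.5, -0.6]
width: 0.999
```

```bash
python3 ob.py
python3 - <<'E'
from h import *
s=snap('side','pics/s6.png')
cv2.imwrite('pics/a6.png',cv2.resize(s[150:350,100:350],None,fx=3,fy=3,interpolation=cv2.INTER_CUBIC)[:,:,::-1])
E
```

```text
F [ 0.74 -0.46 -0.59] T [-0.033 -0.118 -0.023] 15.45
```

View pics/a6.png

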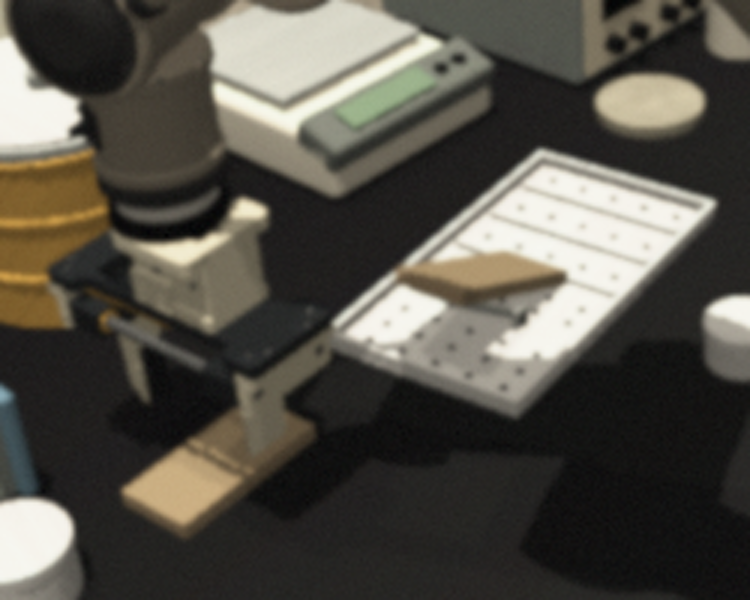

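Longest slab leans properly (crop (480,275)); the gripper is above the middle slab (crop (220,465)). Descending and gripping.

{"name": "arm_command", "arguments": {
  "motion": [
    {"dx": 0, "dy": 0, "dz": -15, "wx": 0, "wy": 0, "wz": 0},
    {"dx": 0, "dy": 0, "dz": -28, "wx": 0, "wy": 0, "wz": 0},
    {"dx": 0, "dy": 0, "dz": -38, "wx": 0, "wy": 0, "wz": 0},
    {"dx": 0, "dy": 0, "dz": -43, "wx": 0, "wy": 0, "wz": 0},
    {"dx": 0, "dy": 0, "dz": -44.2, "wx": 0, "wy": 0, "wz": 0}
  ]
}}

```text
clock: 16.0
tcp_pos: [596.8, 305.6, 3.2]
tcp_rot: [0.707, -0.021, 0.707, 0.02]
wrist_force: [-1.1, -0.7, 0.1]
width: 1.0
```

{"name": "arm_command", "arguments": {
  "motion": [
    {"dx": 0, "dy": 0, "dz": 0, "wx": 0, "wy": 0, "wz": 0},
    {"dx": 0, "dy": 0, "dz": 0, "wx": 0, "wy": 0, "wz": 0},
    {"dx": 0, "dy": 0, "dz": 0, "wx": 0, "wy": 0, "wz": 0},
    {"dx": 0, "dy": 0, "dz": 0, "wx": 0, "wy": 0, "wz": 0},
    {"dx": 0, "dy": 0, "dz": 0, "wx": 0, "wy": 0, "wz": 0}
  ],
  "grip": 140,
  "newtons": 30
}}

```text
clock: 16.5
tcp_pos: [597.2, 306.3, 3.9]
tcp_rot: [0.707, -0.021, 0.706, 0.021]
wrist_force: [0.9, 0.2, 1.0]
width: 0.649
```

{"name": "arm_command", "arguments": {
  "motion": [
    {"dx": 0, "dy": 0, "dz": 0, "wx": 0, "wy": 0, "wz": 0},
    {"dx": 0, "dy": 0, "dz": 0, "wx": 0, "wy": 0, "wz": 0},
    {"dx": 0, "dy": 0, "dz": 1, "wx": 0, "wy": 0, "wz": 0},
    {"dx": 0, "dy": 0, "dz": 6, "wx": 0, "wy": 0, "wz": 0},
    {"dx": 0, "dy": 0, "dz": 20, "wx": 0, "wy": 0, "wz": 0}
  ]
}}

```text
clock: 17.0
tcp_pos: [595.2, 305.7, 22.1]
tcp_rot: [0.705, -0.022, 0.708, 0.02]
wrist_force: [-0.3, 0.3, -2.5]
width: 0.647
```

Run:
```python
from h import *
for a in [(125,0,-35,120),(125,27,-43,40),(125,27,-43,20),(125,27,-43,4),(125,27,-53,4),(125,26,-53,4),(125,25,-53,4),(125,22,-53,4),(125,20,-53,4)]: print(a,tcp(*a))
# mid lean vs long lean: mid top-end lower edge on long's upper face
for al in (24,25,26):
  A=np.radians(al);xf=-5+5*np.tan(A)
  for b in np.arange(10,26,.1):
    B=np.radians(b);x=-55+5*np.tan(B)+125*np.cos(B);z=4+125*np.sin(B)
    n=-(x-xf)*np.sin(A)+(z-4)*np.cos(A)-12
    s=(x-xf)*np.cos(A)+(z-4)*np.sin(A)
    if n>0: print(al,b.round(1),s.round(0)); break
  B=np.radians(b);B0=B
  for c in np.arange(8,26,.1):
    C=np.radians(c);x=-105+5*np.tan(C)+100*np.cos(C);z=4+100*np.sin(C);xm=-55+5*np.tan(B0)
    if -(x-xm)*np.sin(B0)+(z-4)*np.cos(B0)>12: print(' short',c.round(1),((x-xm)*np.cos(B0)+(z-4)*np.sin(B0)).round(0));break
```

```text
(125, 0, -35, 120) [575.2  30.2 123.2]
(125, 27, -43, 40) [577.4  14.1  71.2]
(125, 27, -43, 20) [577.4  14.1  51.2]
(125, 27, -43, 4) [577.4  14.1  35.2]
(125, 27, -53, 4) [578.8   4.2  35.2]
(125, 26, -53, 4) [578.8   4.8  34.3]
(125, 25, -53, 4) [578.7   5.3  33.3]
(125, 22, -53, 4) [578.5   6.7  30.4]
(125, 20, -53, 4) [578.4   7.6  28.4]
24 20.2 79.0
 short 17.2 53.0
25 20.8 79.0
 short 17.5 53.0
26 21.4 79.0
 short 17.8 53.0
```

{"name": "arm_command", "arguments": {
  "motion": [
    {"dx": 0, "dy": 0, "dz": 25, "wx": 0, "wy": 0, "wz": 0},
    {"dx": 0, "dy": 0, "dz": 60, "wx": 0, "wy": 0, "wz": 1},
    {"dx": -1, "dy": -15, "dz": 95, "wx": 0, "wy": 0, "wz": 2},
    {"dx": -3, "dy": -40, "dz": 120, "wx": 0, "wy": 0, "wz": 3.3},
    {"dx": -6, "dy": -75, "dz": 140, "wx": 0, "wy": 0, "wz": 4.62}
  ]
}}

```text
clock: 17.5
tcp_pos: [590.9, 231.8, 166.5]
tcp_rot: [0.706, -0.05, 0.704, 0.05]
wrist_force: [1.4, 0.0, -1.9]
width: 0.649
```

{"name": "arm_command", "arguments": {
  "motion": [
    {"dx": -3, "dy": -42, "dz": 0, "wx": 0, "wy": 0, "wz": 0},
    {"dx": -6, "dy": -85, "dz": 0, "wx": 0, "wy": 0, "wz": 0},
    {"dx": -10, "dy": -128, "dz": 0, "wx": 0, "wy": 0, "wz": 0},
    {"dx": -13, "dy": -170, "dz": 0, "wx": 0, "wy": 0, "wz": 0},
    {"dx": -15.6, "dy": -201, "dz": 0, "wx": 0, "wy": 0, "wz": 0}
  ]
}}

```text
clock: 18.0
tcp_pos: [574.7, 27.7, 164.6]
tcp_rot: [0.706, -0.049, 0.705, 0.048]
wrist_force: [0.0, 0.2, -3.4]
width: 0.651
```

{"name": "arm_command", "arguments": {
  "motion": [
    {"dx": 0.4, "dy": -4, "dz": -8, "wx": 5.35, "wy": 0.76, "wz": 0},
    {"dx": 0.8, "dy": -7, "dz": -25, "wx": 10.7, "wy": 1.52, "wz": 0},
    {"dx": 1.2, "dy": -11, "dz": -45, "wx": 16, "wy": 2.27, "wz": 0},
    {"dx": 1.6, "dy": -15, "dz": -68, "wx": 21.4, "wy": 3.03, "wz": 0},
    {"dx": 2, "dy": -18, "dz": -92, "wx": 26.73, "wy": 3.79, "wz": 0}
  ]
}}

```text
clock: 18.5
tcp_pos: [578.0, 11.5, 72.4]
tcp_rot: [0.675, 0.117, 0.696, 0.213]
wrist_force: [0.0, -0.1, -2.8]
width: 0.647
```

```bash
python3 ob.py
python3 - <<'E'
from h import *
s=snap('side','pics/s7.png')
cv2.imwrite('pics/a7.png',cv2.resize(s[130:300,190:370],None,fx=3.5,fy=3.5,interpolation=cv2.INTER_CUBIC)[:,:,::-1])
o=ctrl.get_obs();print(W2T(o['tcp_pos']),o['tcp_pos'])
E
```

```text
F [ 0.01 -0.15 -2.83] T [-0.449 -0.156  0.01 ] 18.5
[[ 7.01899146  2.32003378 66.62655477]] [575.72106355   9.6255093   66.62655477]
```

View pics/a7.png

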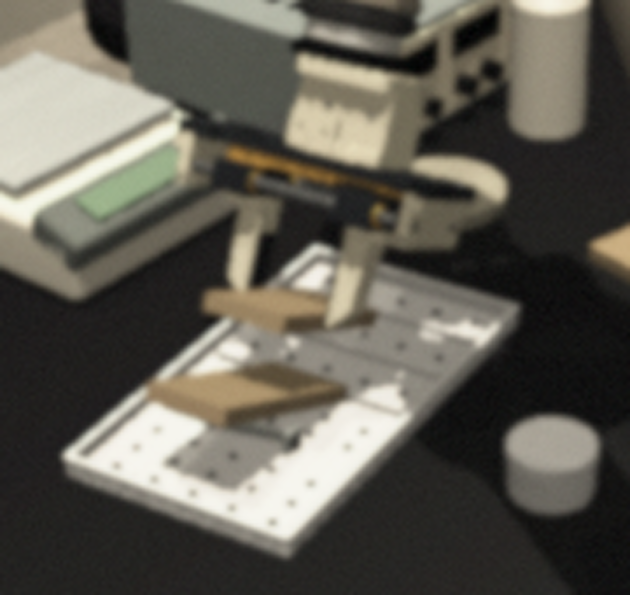

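Middle slab is held over and parallel to the long one (crop (290,310)). Lowering.

{"name": "arm_command", "arguments": {
  "motion": [
    {"dx": 0, "dy": 0, "dz": -3, "wx": 0, "wy": 0, "wz": 0},
    {"dx": 0, "dy": 0, "dz": -9, "wx": 0, "wy": 0, "wz": 0},
    {"dx": 0, "dy": 0, "dz": -16, "wx": 0, "wy": 0, "wz": 0},
    {"dx": 0, "dy": 0, "dz": -22, "wx": 0, "wy": 0, "wz": 0},
    {"dx": 0, "dy": 0, "dz": -25, "wx": 0, "wy": 0, "wz": 0}
  ]
}}

```text
clock: 19.05
tcp_pos: [577.1, 12.9, 46.6]
tcp_rot: [0.674, 0.116, 0.698, 0.213]
wrist_force: [0.6, 0.6, -1.5]
width: 0.649
```

{"name": "arm_command", "arguments": {
  "motion": [
    {"dx": 0, "dy": 0, "dz": -2, "wx": 0, "wy": 0, "wz": 0},
    {"dx": 0, "dy": 0, "dz": -4, "wx": 0, "wy": 0, "wz": 0},
    {"dx": 0, "dy": 0, "dz": -6, "wx": 0, "wy": 0, "wz": 0},
    {"dx": 0, "dy": 0, "dz": -7, "wx": 0, "wy": 0, "wz": 0},
    {"dx": 0, "dy": 0, "dz": -8, "wx": 0, "wy": 0, "wz": 0}
  ]
}}

```text
clock: 19.55
tcp_pos: [577.2, 12.2, 38.4]
tcp_rot: [0.674, 0.116, 0.698, 0.212]
wrist_force: [0.5, -0.2, -2.5]
width: 0.651
```

{"name": "arm_command", "arguments": {
  "motion": [
    {"dx": 0, "dy": 0, "dz": -0.5, "wx": 0, "wy": 0, "wz": 0},
    {"dx": 0, "dy": 0, "dz": -1, "wx": 0, "wy": 0, "wz": 0},
    {"dx": 0, "dy": 0, "dz": -1.5, "wx": 0, "wy": 0, "wz": 0},
    {"dx": 0, "dy": 0, "dz": -2, "wx": 0, "wy": 0, "wz": 0},
    {"dx": 0, "dy": 0, "dz": -2, "wx": 0, "wy": 0, "wz": 0}
  ]
}}

```text
clock: 20.05
tcp_pos: [577.1, 12.2, 36.4]
tcp_rot: [0.674, 0.116, 0.698, 0.212]
wrist_force: [0.2, 0.2, -2.7]
width: 0.648
```

```bash
python3 ob.py
```

```text
F [ 0.16  0.22 -2.71] T [-0.433 -0.164 -0.011] 20.05
```

{"name": "arm_command", "arguments": {
  "motion": [
    {"dx": 0.1, "dy": -1, "dz": 0, "wx": 0, "wy": 0, "wz": 0},
    {"dx": 0.3, "dy": -2.5, "dz": 0, "wx": 0, "wy": 0, "wz": 0},
    {"dx": 0.6, "dy": -4, "dz": 0, "wx": 0, "wy": 0, "wz": 0},
    {"dx": 0.8, "dy": -5.5, "dz": 0, "wx": 0, "wy": 0, "wz": 0},
    {"dx": 0.9, "dy": -6.5, "dz": 0, "wx": 0, "wy": 0, "wz": 0}
  ]
}}

```text
clock: 20.55
tcp_pos: [578.1, 5.5, 36.4]
tcp_rot: [0.674, 0.116, 0.698, 0.212]
wrist_force: [-0.7, 0.9, -1.8]
width: 0.649
```

{"name": "arm_command", "arguments": {
  "motion": [
    {"dx": 0, "dy": -0.5, "dz": 0, "wx": 0, "wy": 0, "wz": 0},
    {"dx": 0.1, "dy": -1, "dz": 0, "wx": 0, "wy": 0, "wz": 0},
    {"dx": 0.2, "dy": -1.5, "dz": 0, "wx": 0, "wy": 0, "wz": 0},
    {"dx": 0.2, "dy": -1.5, "dz": 0, "wx": 0, "wy": 0, "wz": 0},
    {"dx": 0.2, "dy": -1.5, "dz": 0, "wx": 0, "wy": 0, "wz": 0}
  ]
}}

```text
clock: 21.05
tcp_pos: [578.3, 4.2, 36.4]
tcp_rot: [0.674, 0.116, 0.698, 0.212]
wrist_force: [-0.5, -0.7, -3.1]
width: 0.648
```

{"name": "arm_command", "arguments": {
  "motion": [
    {"dx": 0, "dy": -0.3, "dz": 0, "wx": 0, "wy": 0, "wz": 0},
    {"dx": 0.1, "dy": -0.7, "dz": 0, "wx": 0, "wy": 0, "wz": 0},
    {"dx": 0.1, "dy": -1, "dz": 0, "wx": 0, "wy": 0, "wz": 0},
    {"dx": 0.1, "dy": -1, "dz": 0, "wx": 0, "wy": 0, "wz": 0},
    {"dx": 0.1, "dy": -1, "dz": 0, "wx": 0, "wy": 0, "wz": 0}
  ]
}}

```text
clock: 21.55
tcp_pos: [578.3, 3.6, 36.5]
tcp_rot: [0.674, 0.117, 0.698, 0.213]
wrist_force: [-0.1, 2.6, -1.7]
width: 0.647
```

```bash
python3 ob.py
```

```text
F [-0.08  2.58 -1.66] T [ 0.08  -0.16  -0.037] 21.55
```

Rib contact felt. Rotating down about the foot.

{"name": "arm_command", "arguments": {
  "motion": [
    {"dx": 0, "dy": 0.2, "dz": -0.9, "wx": -0.4, "wy": -0.06, "wz": 0},
    {"dx": 0, "dy": 0.4, "dz": -1.5, "wx": -0.8, "wy": -0.11, "wz": 0},
    {"dx": -0.1, "dy": 0.6, "dz": -2, "wx": -1.2, "wy": -0.17, "wz": 0},
    {"dx": -0.1, "dy": 0.8, "dz": -2.5, "wx": -1.6, "wy": -0.22, "wz": 0},
    {"dx": -0.1, "dy": 1, "dz": -2.9, "wx": -2, "wy": -0.28, "wz": 0}
  ]
}}

```text
clock: 22.05
tcp_pos: [578.1, 4.8, 33.8]
tcp_rot: [0.678, 0.104, 0.7, 0.2]
wrist_force: [-0.1, 4.3, 3.0]
width: 0.651
```

```bash
python3 ob.py
```

```text
F [-0.1   4.33  2.99] T [ 0.539  0.087 -0.036] 22.05
```

{"name": "arm_command", "arguments": {
  "motion": [
    {"dx": 0, "dy": 0.2, "dz": -0.3, "wx": -0.35, "wy": -0.05, "wz": 0},
    {"dx": 0, "dy": 0.4, "dz": -0.6, "wx": -0.7, "wy": -0.1, "wz": 0},
    {"dx": -0.1, "dy": 0.6, "dz": -1, "wx": -1, "wy": -0.14, "wz": 0},
    {"dx": -0.1, "dy": 0.7, "dz": -1.3, "wx": -1.3, "wy": -0.18, "wz": 0},
    {"dx": -0.1, "dy": 0.8, "dz": -1.4, "wx": -1.5, "wy": -0.21, "wz": 0}
  ]
}}

```text
clock: 22.55
tcp_pos: [578.0, 5.4, 32.3]
tcp_rot: [0.68, 0.095, 0.701, 0.191]
wrist_force: [-1.3, 6.0, 1.3]
width: 0.645
```

```bash
python3 ob.py
```

```text
F [-1.35  6.04  1.34] T [ 0.527 -0.015  0.015] 22.55
```

{"name": "arm_command", "arguments": {
  "motion": [
    {"dx": 0, "dy": 0.3, "dz": -0.3, "wx": -0.25, "wy": -0.04, "wz": 0},
    {"dx": 0, "dy": 0.5, "dz": -0.5, "wx": -0.5, "wy": -0.07, "wz": 0},
    {"dx": -0.1, "dy": 0.7, "dz": -0.8, "wx": -0.75, "wy": -0.1, "wz": 0},
    {"dx": -0.1, "dy": 0.9, "dz": -1, "wx": -1, "wy": -0.14, "wz": 0},
    {"dx": -0.1, "dy": 0.9, "dz": -1, "wx": -1, "wy": -0.14, "wz": 0}
  ]
}}

```text
clock: 23.05
tcp_pos: [578.0, 5.9, 31.1]
tcp_rot: [0.682, 0.089, 0.702, 0.185]
wrist_force: [-0.7, 5.4, 1.2]
width: 0.65
```

```bash
python3 ob.py
```

```text
F [-0.69  5.38  1.21] T [ 0.492  0.114 -0.01 ] 23.05
```

{"name": "arm_command", "arguments": {
  "motion": [
    {"dx": 0, "dy": 0.1, "dz": -0.3, "wx": -0.25, "wy": -0.04, "wz": 0},
    {"dx": 0, "dy": 0.3, "dz": -0.5, "wx": -0.5, "wy": -0.07, "wz": 0},
    {"dx": -0.1, "dy": 0.4, "dz": -0.8, "wx": -0.75, "wy": -0.1, "wz": 0},
    {"dx": -0.1, "dy": 0.5, "dz": -1, "wx": -1, "wy": -0.14, "wz": 0},
    {"dx": -0.1, "dy": 0.5, "dz": -1, "wx": -1, "wy": -0.14, "wz": 0}
  ]
}}

```text
clock: 23.55
tcp_pos: [578.0, 6.3, 30.1]
tcp_rot: [0.684, 0.082, 0.703, 0.179]
wrist_force: [-1.9, 3.3, -0.0]
width: 0.647
```

```bash
python3 ob.py
```

```text
F [-1.92  3.27 -0.  ] T [0.351 0.154 0.019] 23.55
```

{"name": "arm_command", "arguments": {
  "motion": [
    {"dx": 0, "dy": 0.1, "dz": -0.3, "wx": -0.25, "wy": -0.04, "wz": 0},
    {"dx": 0, "dy": 0.2, "dz": -0.5, "wx": -0.5, "wy": -0.07, "wz": 0},
    {"dx": -0.1, "dy": 0.3, "dz": -0.8, "wx": -0.75, "wy": -0.1, "wz": 0},
    {"dx": -0.1, "dy": 0.4, "dz": -1, "wx": -1, "wy": -0.14, "wz": 0},
    {"dx": -0.1, "dy": 0.4, "dz": -1, "wx": -1, "wy": -0.14, "wz": 0}
  ]
}}

```text
clock: 24.05
tcp_pos: [578.0, 6.3, 29.9]
tcp_rot: [0.685, 0.076, 0.703, 0.173]
wrist_force: [-3.5, 0.2, 7.6]
width: 0.647
```

```bash
python3 ob.py
```

```text
F [-3.51  0.17  7.58] T [0.39  0.558 0.135] 24.05
```

Contact with the long slab felt at about 21° (Fz +7.6 N). Easing the grip, then opening.

{"name": "arm_command", "arguments": {
  "motion": [
    {"dx": 0, "dy": 0, "dz": 0, "wx": 0, "wy": 0, "wz": 0},
    {"dx": 0, "dy": 0, "dz": 0, "wx": 0, "wy": 0, "wz": 0},
    {"dx": 0, "dy": 0, "dz": 0, "wx": 0, "wy": 0, "wz": 0},
    {"dx": 0, "dy": 0, "dz": 0, "wx": 0, "wy": 0, "wz": 0},
    {"dx": 0, "dy": 0, "dz": 0, "wx": 0, "wy": 0, "wz": 0}
  ],
  "newtons": 5
}}

```text
clock: 24.55
tcp_pos: [578.1, 6.3, 29.8]
tcp_rot: [0.685, 0.076, 0.703, 0.173]
wrist_force: [-3.5, 1.9, 6.7]
width: 0.654
```

```bash
python3 ob.py
python3 - <<'E'
from h import *
s=snap('side','pics/s8.png')
cv2.imwrite('pics/a8.png',cv2.resize(s[130:300,190:370],None,fx=3.5,fy=3.5,interpolation=cv2.INTER_CUBIC)[:,:,::-1])
E
```

```text
F [-3.53  1.87  6.66] T [0.383 0.498 0.082] 24.55
```

View pics/a8.png

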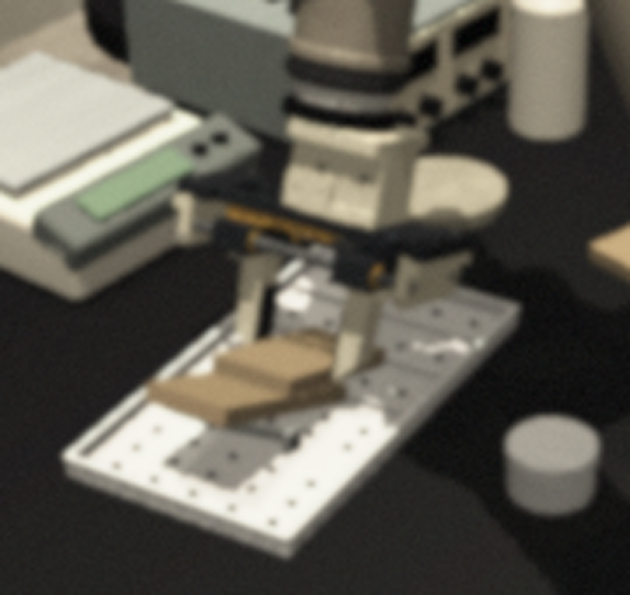

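Middle slab rests on the long one (crop (280,365)), in line with it. Opening.

{"name": "arm_command", "arguments": {
  "motion": [
    {"dx": 0, "dy": 0, "dz": 0, "wx": 0, "wy": 0, "wz": 0},
    {"dx": 0, "dy": 0, "dz": 0, "wx": 0, "wy": 0, "wz": 0},
    {"dx": 0, "dy": 0, "dz": 0, "wx": 0, "wy": 0, "wz": 0},
    {"dx": 0, "dy": 0, "dz": 0, "wx": 0, "wy": 0, "wz": 0},
    {"dx": 0, "dy": 0, "dz": 0, "wx": 0, "wy": 0, "wz": 0}
  ],
  "grip": 0
}}

```text
clock: 25.1
tcp_pos: [577.9, 6.7, 29.0]
tcp_rot: [0.685, 0.076, 0.703, 0.173]
wrist_force: [-0.4, 0.2, 0.4]
width: 0.993
```

{"name": "arm_command", "arguments": {
  "motion": [
    {"dx": 0.2, "dy": -1.5, "dz": 4.5, "wx": 0, "wy": 0, "wz": 0},
    {"dx": 0.7, "dy": -5, "dz": 13, "wx": 0, "wy": 0, "wz": 0},
    {"dx": 1.4, "dy": -10, "dz": 27, "wx": 0, "wy": 0, "wz": 0},
    {"dx": 2.1, "dy": -15, "dz": 41, "wx": 0, "wy": 0, "wz": 0},
    {"dx": 3, "dy": -21, "dz": 56, "wx": 0, "wy": 0, "wz": 0}
  ]
}}

```text
clock: 25.6
tcp_pos: [581.0, -14.6, 86.4]
tcp_rot: [0.685, 0.076, 0.703, 0.173]
wrist_force: [0.6, 0.5, 0.0]
width: 1.003
```

```bash
python3 ob.py
python3 - <<'E'
from h import *
s=snap('side','pics/s9.png')
cv2.imwrite('pics/a9.png',cv2.resize(s[130:300,190:370],None,fx=3.5,fy=3.5,interpolation=cv2.INTER_CUBIC)[:,:,::-1])
E
```

```text
F [0.58 0.55 0.04] T [-0.285 -0.177 -0.033] 25.6
```

View pics/a9.png

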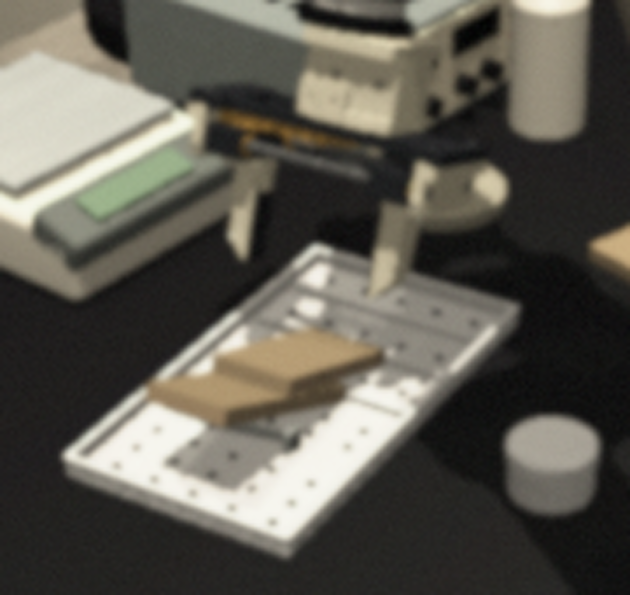

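Both slabs sit as wanted. Going for the shortest slab.

{"name": "arm_command", "arguments": {
  "motion": [
    {"dx": 0, "dy": 0, "dz": 15, "wx": -3, "wy": -0.43, "wz": 0},
    {"dx": -7, "dy": -20, "dz": 30, "wx": -7.5, "wy": -1.06, "wz": 0},
    {"dx": -16, "dy": -50, "dz": 40, "wx": -12, "wy": -1.7, "wz": 0},
    {"dx": -28, "dy": -85, "dz": 45, "wx": -16.5, "wy": -2.34, "wz": 0},
    {"dx": -39, "dy": -120, "dz": 45, "wx": -20.3, "wy": -2.88, "wz": 0}
  ]
}}

```text
clock: 26.15
tcp_pos: [542.1, -135.3, 131.8]
tcp_rot: [0.706, -0.052, 0.705, 0.047]
wrist_force: [1.0, 0.0, -0.5]
width: 1.002
```

{"name": "arm_command", "arguments": {
  "motion": [
    {"dx": -12, "dy": -38, "dz": -10, "wx": 0, "wy": 0, "wz": -4},
    {"dx": -26, "dy": -80, "dz": -20, "wx": 0, "wy": 0, "wz": -8},
    {"dx": -40, "dy": -122, "dz": -35, "wx": 0, "wy": 0, "wz": -12},
    {"dx": -51, "dy": -157, "dz": -55, "wx": 0, "wy": 0, "wz": -16},
    {"dx": -55.9, "dy": -172.3, "dz": -80, "wx": 0, "wy": 0, "wz": -19.6}
  ]
}}

```text
clock: 26.65
tcp_pos: [485.5, -310.3, 50.6]
tcp_rot: [0.704, 0.072, 0.703, -0.075]
wrist_force: [1.1, -0.0, -0.3]
width: 1.001
```

```bash
python3 ob.py
python3 - <<'E'
from h import *
s=snap('side','pics/s10.png');t=snap('top','pics/t10.png')
cv2.imwrite('pics/a10.png',cv2.resize(np.hstack([s[120:280,300:500],t[130:290,290:490]]),None,fx=2,fy=2)[:,:,::-1])
cv2.imwrite('pics/b10.png',cv2.resize(t[160:250,250:380],None,fx=6,fy=6,interpolation=cv2.INTER_CUBIC)[:,:,::-1])
hsv=cv2.cvtColor(t,cv2.COLOR_RGB2HSV)
E
```

```text
F [ 1.1  -0.   -0.31] T [-0.014 -0.101  0.014] 26.65
```

View pics/a10.png

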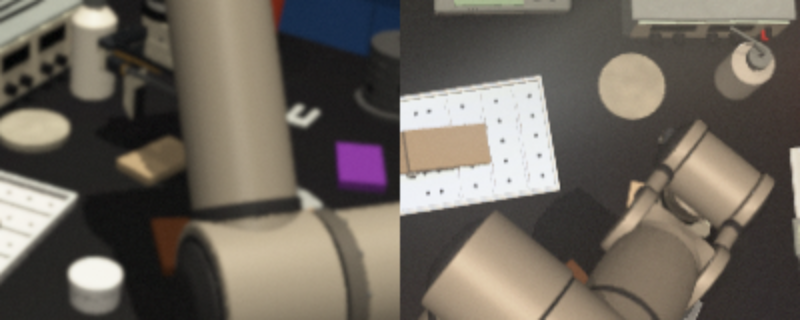

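View pics/b10.png

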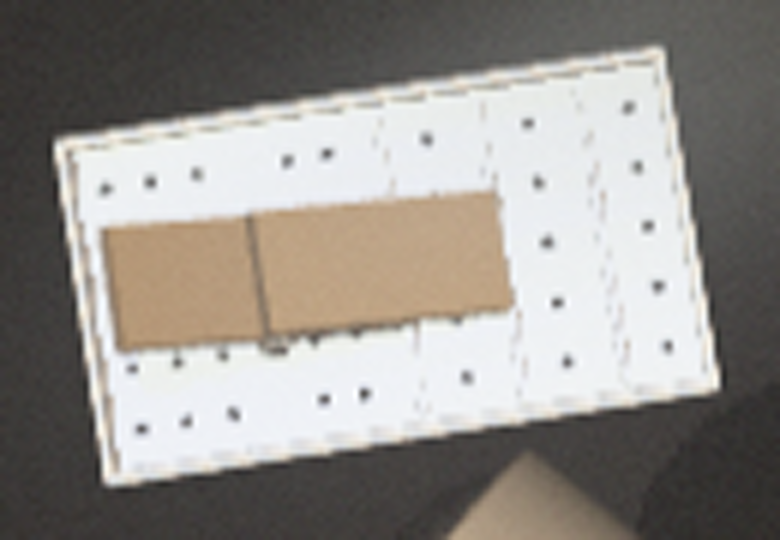

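Top crop: long and middle slabs are in line down the tray, with the middle's foot edge at (505,250) on the middle rib. Gripper is over the tan short slab. Descending and gripping.

{"name": "arm_command", "arguments": {
  "motion": [
    {"dx": 0, "dy": 0, "dz": -15, "wx": 0, "wy": 0, "wz": 0},
    {"dx": 0, "dy": 0, "dz": -28, "wx": 0, "wy": 0, "wz": 0},
    {"dx": 0, "dy": 0, "dz": -39, "wx": 0, "wy": 0, "wz": 0},
    {"dx": 0, "dy": 0, "dz": -45, "wx": 0, "wy": 0, "wz": 0},
    {"dx": 0, "dy": 0, "dz": -46.7, "wx": 0, "wy": 0, "wz": 0}
  ]
}}

```text
clock: 27.25
tcp_pos: [485.9, -305.9, 2.9]
tcp_rot: [0.703, 0.071, 0.704, -0.072]
wrist_force: [-0.3, -0.1, 0.3]
width: 1.001
```

{"name": "arm_command", "arguments": {
  "motion": [
    {"dx": 0, "dy": 0, "dz": 0, "wx": 0, "wy": 0, "wz": 0},
    {"dx": 0, "dy": 0, "dz": 0, "wx": 0, "wy": 0, "wz": 0},
    {"dx": 0, "dy": 0, "dz": 0, "wx": 0, "wy": 0, "wz": 0},
    {"dx": 0, "dy": 0, "dz": 0, "wx": 0, "wy": 0, "wz": 0},
    {"dx": 0, "dy": 0, "dz": 0, "wx": 0, "wy": 0, "wz": 0}
  ],
  "grip": 140,
  "newtons": 30
}}

```text
clock: 27.75
tcp_pos: [486.3, -306.7, 3.8]
tcp_rot: [0.704, 0.071, 0.703, -0.072]
wrist_force: [1.1, -0.5, 2.0]
width: 0.648
```

{"name": "arm_command", "arguments": {
  "motion": [
    {"dx": 0, "dy": 0, "dz": 0, "wx": 0, "wy": 0, "wz": 0},
    {"dx": 0, "dy": 0, "dz": 0, "wx": 0, "wy": 0, "wz": 0},
    {"dx": 0, "dy": 0, "dz": 1, "wx": 0, "wy": 0, "wz": 0},
    {"dx": 0, "dy": 0, "dz": 6, "wx": 0, "wy": 0, "wz": 0},
    {"dx": 0, "dy": 0, "dz": 20, "wx": 0, "wy": 0, "wz": 0}
  ]
}}

```text
clock: 28.25
tcp_pos: [484.9, -305.7, 22.7]
tcp_rot: [0.702, 0.072, 0.705, -0.072]
wrist_force: [0.4, 0.3, -1.3]
width: 0.648
```

```bash
python3 ob.py;python3 - <<'E'
from h import *
for a in [(100,0,-85,120),(100,24,-95,40),(100,24,-95,4),(100,24,-104,4),(100,22,-104,4),(100,20,-104,4),(100,18,-104,4),(100,16,-104,4)]: print(a,tcp(*a,off=3.44))
E
```

```text
F [ 0.43  0.31 -1.29] T [-0.017 -0.093  0.025] 28.25
(100, 0, -85, 120) [583.9 -31.7 123.4]
(100, 24, -95, 40) [586.1 -47.2  63.5]
(100, 24, -95, 4) [586.1 -47.2  27.5]
(100, 24, -104, 4) [587.4 -56.1  27.5]
(100, 22, -104, 4) [587.2 -55.4  25.9]
(100, 20, -104, 4) [587.1 -54.6  24.3]
(100, 18, -104, 4) [587.  -53.9  22.7]
(100, 16, -104, 4) [587.  -53.3  21.1]
```

{"name": "arm_command", "arguments": {
  "motion": [
    {"dx": 0, "dy": 0, "dz": 25, "wx": 0, "wy": 0, "wz": 0},
    {"dx": 5, "dy": 15, "dz": 50, "wx": 0, "wy": 0, "wz": 2},
    {"dx": 15, "dy": 40, "dz": 75, "wx": 0, "wy": 0, "wz": 6},
    {"dx": 30, "dy": 80, "dz": 95, "wx": 0, "wy": 0, "wz": 10},
    {"dx": 48, "dy": 125, "dz": 100, "wx": 0, "wy": 0, "wz": 13}
  ]
}}

```text
clock: 28.75
tcp_pos: [535.3, -181.7, 127.2]
tcp_rot: [0.709, -0.01, 0.706, 0.007]
wrist_force: [0.6, -0.3, -2.2]
width: 0.647
```

{"name": "arm_command", "arguments": {
  "motion": [
    {"dx": 14, "dy": 38, "dz": 0, "wx": 0, "wy": 0, "wz": 2},
    {"dx": 27, "dy": 76, "dz": 0, "wx": 0, "wy": 0, "wz": 4},
    {"dx": 39, "dy": 110, "dz": 0, "wx": 0, "wy": 0, "wz": 5.5},
    {"dx": 46, "dy": 130, "dz": 0, "wx": 0, "wy": 0, "wz": 6.6},
    {"dx": 50, "dy": 141, "dz": 0, "wx": 0, "wy": 0, "wz": 6.6}
  ]
}}

```text
clock: 29.25
tcp_pos: [584.3, -38.5, 124.3]
tcp_rot: [0.705, -0.051, 0.705, 0.049]
wrist_force: [0.1, -1.0, -1.6]
width: 0.649
```

{"name": "arm_command", "arguments": {
  "motion": [
    {"dx": 0.4, "dy": -1.3, "dz": -10, "wx": 4.75, "wy": 0.67, "wz": 0},
    {"dx": 0.8, "dy": -2.6, "dz": -22, "wx": 9.5, "wy": 1.35, "wz": 0},
    {"dx": 1.2, "dy": -4, "dz": -36, "wx": 14.25, "wy": 2.02, "wz": 0},
    {"dx": 1.6, "dy": -5.4, "dz": -50, "wx": 19, "wy": 2.7, "wz": 0},
    {"dx": 2.1, "dy": -6.7, "dz": -63, "wx": 23.76, "wy": 3.37, "wz": 0}
  ]
}}

```text
clock: 29.75
tcp_pos: [586.2, -48.3, 60.8]
tcp_rot: [0.68, 0.099, 0.7, 0.195]
wrist_force: [-0.2, -0.8, -1.4]
width: 0.649
```

```bash
python3 ob.py
python3 - <<'E'
from h import *
s=snap('side','pics/s11.png')
cv2.imwrite('pics/a11.png',cv2.resize(s[130:300,190:370],None,fx=3.5,fy=3.5,interpolation=cv2.INTER_CUBIC)[:,:,::-1])
E
```

```text
F [-0.2  -0.84 -1.41] T [-0.349 -0.153  0.021] 29.75
```

View pics/a11.png

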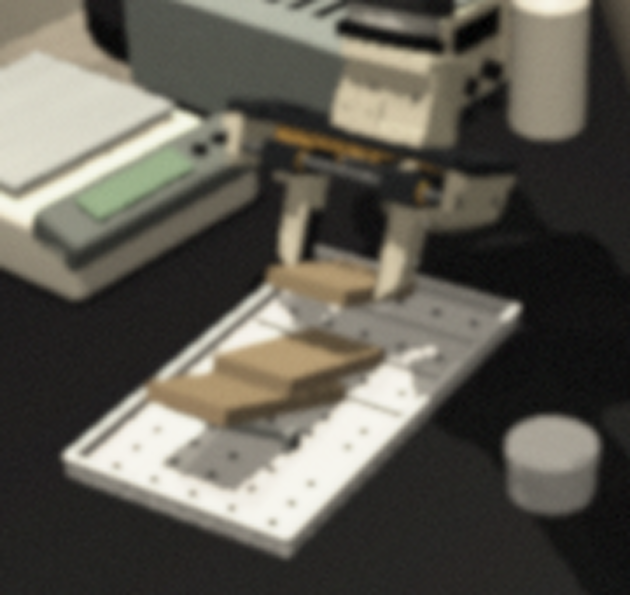

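Short slab held above its place (crop (335,280)). Lowering.

{"name": "arm_command", "arguments": {
  "motion": [
    {"dx": 0, "dy": 0, "dz": -4, "wx": 0, "wy": 0, "wz": 0},
    {"dx": 0, "dy": 0, "dz": -10, "wx": 0, "wy": 0, "wz": 0},
    {"dx": 0, "dy": 0, "dz": -16, "wx": 0, "wy": 0, "wz": 0},
    {"dx": 0, "dy": 0, "dz": -20, "wx": 0, "wy": 0, "wz": 0},
    {"dx": 0, "dy": 0, "dz": -22, "wx": 0, "wy": 0, "wz": 0}
  ]
}}

```text
clock: 30.3
tcp_pos: [586.0, -46.5, 38.5]
tcp_rot: [0.679, 0.097, 0.701, 0.194]
wrist_force: [0.0, 0.0, -2.0]
width: 0.649
```

{"name": "arm_command", "arguments": {
  "motion": [
    {"dx": 0, "dy": 0, "dz": -2, "wx": 0, "wy": 0, "wz": 0},
    {"dx": 0, "dy": 0, "dz": -4, "wx": 0, "wy": 0, "wz": 0},
    {"dx": 0, "dy": 0, "dz": -6, "wx": 0, "wy": 0, "wz": 0},
    {"dx": 0, "dy": 0, "dz": -7, "wx": 0, "wy": 0, "wz": 0},
    {"dx": 0, "dy": 0, "dz": -8, "wx": 0, "wy": 0, "wz": 0}
  ]
}}

```text
clock: 30.8
tcp_pos: [586.1, -47.3, 30.4]
tcp_rot: [0.68, 0.098, 0.701, 0.194]
wrist_force: [0.2, -0.5, -0.9]
width: 0.651
```

{"name": "arm_command", "arguments": {
  "motion": [
    {"dx": 0.1, "dy": -0.5, "dz": -0.5, "wx": 0, "wy": 0, "wz": 0},
    {"dx": 0.2, "dy": -1.5, "dz": -1, "wx": 0, "wy": 0, "wz": 0},
    {"dx": 0.4, "dy": -3, "dz": -1.5, "wx": 0, "wy": 0, "wz": 0},
    {"dx": 0.6, "dy": -4.5, "dz": -1.8, "wx": 0, "wy": 0, "wz": 0},
    {"dx": 0.8, "dy": -5.5, "dz": -1.8, "wx": 0, "wy": 0, "wz": 0}
  ]
}}

```text
clock: 31.3
tcp_pos: [586.9, -52.9, 28.6]
tcp_rot: [0.68, 0.098, 0.701, 0.194]
wrist_force: [-0.0, -0.0, -2.4]
width: 0.647
```

{"name": "arm_command", "arguments": {
  "motion": [
    {"dx": 0.1, "dy": -0.5, "dz": 0, "wx": 0, "wy": 0, "wz": 0},
    {"dx": 0.1, "dy": -1, "dz": 0, "wx": 0, "wy": 0, "wz": 0},
    {"dx": 0.2, "dy": -1.5, "dz": 0, "wx": 0, "wy": 0, "wz": 0},
    {"dx": 0.3, "dy": -2, "dz": 0, "wx": 0, "wy": 0, "wz": 0},
    {"dx": 0.3, "dy": -2, "dz": 0, "wx": 0, "wy": 0, "wz": 0}
  ]
}}

```text
clock: 31.8
tcp_pos: [587.2, -54.8, 28.7]
tcp_rot: [0.68, 0.098, 0.701, 0.194]
wrist_force: [-0.3, 0.2, -2.1]
width: 0.652
```

```bash
python3 ob.py
```

```text
F [-0.31  0.2  -2.12] T [-0.364 -0.184  0.048] 31.8
```

{"name": "arm_command", "arguments": {
  "motion": [
    {"dx": 0, "dy": -0.4, "dz": 0, "wx": 0, "wy": 0, "wz": 0},
    {"dx": 0.1, "dy": -0.8, "dz": 0, "wx": 0, "wy": 0, "wz": 0},
    {"dx": 0.1, "dy": -1, "dz": 0, "wx": 0, "wy": 0, "wz": 0},
    {"dx": 0.1, "dy": -1, "dz": 0, "wx": 0, "wy": 0, "wz": 0},
    {"dx": 0.1, "dy": -1, "dz": 0, "wx": 0, "wy": 0, "wz": 0}
  ]
}}

```text
clock: 32.3
tcp_pos: [587.2, -55.4, 28.7]
tcp_rot: [0.679, 0.098, 0.701, 0.194]
wrist_force: [0.1, 1.9, -0.5]
width: 0.645
```

{"name": "arm_command", "arguments": {
  "motion": [
    {"dx": 0, "dy": -0.4, "dz": 0, "wx": 0, "wy": 0, "wz": 0},
    {"dx": 0.1, "dy": -0.8, "dz": 0, "wx": 0, "wy": 0, "wz": 0},
    {"dx": 0.1, "dy": -1, "dz": 0, "wx": 0, "wy": 0, "wz": 0},
    {"dx": 0.1, "dy": -1, "dz": 0, "wx": 0, "wy": 0, "wz": 0},
    {"dx": 0.1, "dy": -1, "dz": 0, "wx": 0, "wy": 0, "wz": 0}
  ]
}}

```text
clock: 32.8
tcp_pos: [587.2, -55.6, 28.9]
tcp_rot: [0.679, 0.098, 0.701, 0.195]
wrist_force: [-1.4, 6.2, 0.8]
width: 0.651
```

```bash
python3 ob.py
```

```text
F [-1.42  6.22  0.77] T [ 0.748 -0.147 -0.013] 32.8
```

{"name": "arm_command", "arguments": {
  "motion": [
    {"dx": 0, "dy": 0.4, "dz": -0.6, "wx": -0.4, "wy": -0.06, "wz": 0},
    {"dx": 0, "dy": 0.6, "dz": -1.2, "wx": -0.8, "wy": -0.11, "wz": 0},
    {"dx": -0.1, "dy": 0.8, "dz": -1.8, "wx": -1.2, "wy": -0.17, "wz": 0},
    {"dx": -0.1, "dy": 1, "dz": -2.3, "wx": -1.6, "wy": -0.22, "wz": 0},
    {"dx": -0.1, "dy": 1.2, "dz": -2.6, "wx": -2, "wy": -0.28, "wz": 0}
  ]
}}

```text
clock: 33.3
tcp_pos: [587.1, -54.6, 26.5]
tcp_rot: [0.683, 0.086, 0.702, 0.183]
wrist_force: [-1.7, 5.9, 2.3]
width: 0.647
```

```bash
python3 ob.py
```

```text
F [-1.67  5.87  2.26] T [0.68  0.013 0.023] 33.3
```

{"name": "arm_command", "arguments": {
  "motion": [
    {"dx": 0, "dy": 0.2, "dz": -0.3, "wx": -0.35, "wy": -0.05, "wz": 0},
    {"dx": 0, "dy": 0.3, "dz": -0.6, "wx": -0.7, "wy": -0.1, "wz": 0},
    {"dx": -0.1, "dy": 0.4, "dz": -0.9, "wx": -1, "wy": -0.14, "wz": 0},
    {"dx": -0.1, "dy": 0.5, "dz": -1.1, "wx": -1.3, "wy": -0.18, "wz": 0},
    {"dx": -0.1, "dy": 0.6, "dz": -1.2, "wx": -1.5, "wy": -0.21, "wz": 0}
  ]
}}

```text
clock: 33.8
tcp_pos: [587.0, -54.2, 25.2]
tcp_rot: [0.685, 0.076, 0.703, 0.173]
wrist_force: [-0.9, 5.2, 1.5]
width: 0.645
```

```bash
python3 ob.py
```

```text
F [-0.94  5.16  1.54] T [0.674 0.043 0.035] 33.8
```

{"name": "arm_command", "arguments": {
  "motion": [
    {"dx": 0, "dy": 0.2, "dz": -0.2, "wx": -0.25, "wy": -0.04, "wz": 0},
    {"dx": 0, "dy": 0.3, "dz": -0.4, "wx": -0.5, "wy": -0.07, "wz": 0},
    {"dx": 0, "dy": 0.4, "dz": -0.6, "wx": -0.75, "wy": -0.1, "wz": 0},
    {"dx": 0, "dy": 0.5, "dz": -0.8, "wx": -1, "wy": -0.14, "wz": 0},
    {"dx": 0, "dy": 0.5, "dz": -0.8, "wx": -1, "wy": -0.14, "wz": 0}
  ]
}}

```text
clock: 34.3
tcp_pos: [587.0, -53.8, 24.3]
tcp_rot: [0.687, 0.07, 0.704, 0.167]
wrist_force: [-1.3, 4.7, 2.7]
width: 0.649
```

```bash
python3 ob.py
```

```text
F [-1.25  4.65  2.67] T [ 0.75   0.073 -0.065] 34.3
```

{"name": "arm_command", "arguments": {
  "motion": [
    {"dx": 0, "dy": 0.2, "dz": -0.2, "wx": -0.25, "wy": -0.04, "wz": 0},
    {"dx": 0, "dy": 0.3, "dz": -0.4, "wx": -0.5, "wy": -0.07, "wz": 0},
    {"dx": 0, "dy": 0.4, "dz": -0.6, "wx": -0.75, "wy": -0.1, "wz": 0},
    {"dx": 0, "dy": 0.5, "dz": -0.8, "wx": -1, "wy": -0.14, "wz": 0},
    {"dx": 0, "dy": 0.5, "dz": -0.8, "wx": -1, "wy": -0.14, "wz": 0}
  ]
}}

```text
clock: 34.8
tcp_pos: [587.0, -53.6, 23.4]
tcp_rot: [0.688, 0.064, 0.705, 0.161]
wrist_force: [-1.8, 4.3, 2.5]
width: 0.648
```

```bash
python3 ob.py
```

```text
F [-1.85  4.25  2.51] T [0.64  0.12  0.004] 34.8
```

Now at 18.5°; the contact is expected near 17.5°.

{"name": "arm_command", "arguments": {
  "motion": [
    {"dx": 0, "dy": 0.1, "dz": -0.2, "wx": -0.25, "wy": -0.04, "wz": 0},
    {"dx": 0, "dy": 0.2, "dz": -0.4, "wx": -0.5, "wy": -0.07, "wz": 0},
    {"dx": 0, "dy": 0.3, "dz": -0.6, "wx": -0.75, "wy": -0.1, "wz": 0},
    {"dx": 0, "dy": 0.4, "dz": -0.8, "wx": -1, "wy": -0.14, "wz": 0},
    {"dx": 0, "dy": 0.4, "dz": -0.8, "wx": -1, "wy": -0.14, "wz": 0}
  ]
}}

```text
clock: 35.3
tcp_pos: [587.0, -53.4, 22.9]
tcp_rot: [0.689, 0.058, 0.705, 0.155]
wrist_force: [-3.3, 4.0, 4.9]
width: 0.647
```

```bash
python3 ob.py
```

```text
F [-3.27  3.96  4.91] T [0.722 0.382 0.048] 35.3
```

{"name": "arm_command", "arguments": {
  "motion": [
    {"dx": 0, "dy": 0.1, "dz": -0.2, "wx": -0.25, "wy": -0.04, "wz": 0},
    {"dx": 0, "dy": 0.2, "dz": -0.4, "wx": -0.5, "wy": -0.07, "wz": 0},
    {"dx": 0, "dy": 0.3, "dz": -0.6, "wx": -0.7, "wy": -0.1, "wz": 0},
    {"dx": 0, "dy": 0.3, "dz": -0.6, "wx": -0.7, "wy": -0.1, "wz": 0},
    {"dx": 0, "dy": 0.3, "dz": -0.6, "wx": -0.7, "wy": -0.1, "wz": 0}
  ]
}}

```text
clock: 35.8
tcp_pos: [587.0, -53.5, 22.8]
tcp_rot: [0.69, 0.053, 0.705, 0.151]
wrist_force: [-4.6, 3.0, 9.1]
width: 0.647
```

```bash
python3 ob.py
python3 - <<'E'
from h import *
s=snap('side','pics/s12.png')
cv2.imwrite('pics/a12.png',cv2.resize(s[130:300,190:370],None,fx=3.5,fy=3.5,interpolation=cv2.INTER_CUBIC)[:,:,::-1])
E
```

```text
F [-4.56  3.03  9.07] T [0.831 0.677 0.136] 35.8
```

View pics/a12.png

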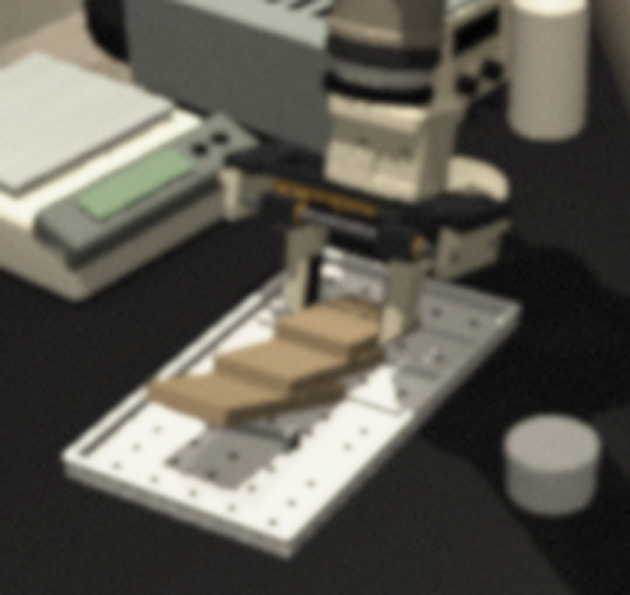

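All three are shingled in line (crop (330,325) for the shortest), and contact with the middle slab was felt (z stopped, Fz 9 N). Easing the grip, then opening.

{"name": "arm_command", "arguments": {
  "motion": [
    {"dx": 0, "dy": 0, "dz": 0, "wx": 0, "wy": 0, "wz": 0},
    {"dx": 0, "dy": 0, "dz": 0, "wx": 0, "wy": 0, "wz": 0},
    {"dx": 0, "dy": 0, "dz": 0, "wx": 0, "wy": 0, "wz": 0},
    {"dx": 0, "dy": 0, "dz": 0, "wx": 0, "wy": 0, "wz": 0},
    {"dx": 0, "dy": 0, "dz": 0, "wx": 0, "wy": 0, "wz": 0}
  ],
  "newtons": 5
}}

```text
clock: 36.35
tcp_pos: [587.1, -53.7, 22.5]
tcp_rot: [0.691, 0.053, 0.705, 0.15]
wrist_force: [-3.2, 1.7, 6.8]
width: 0.653
```

{"name": "arm_command", "arguments": {
  "motion": [
    {"dx": 0, "dy": 0, "dz": 0, "wx": 0, "wy": 0, "wz": 0},
    {"dx": 0, "dy": 0, "dz": 0, "wx": 0, "wy": 0, "wz": 0},
    {"dx": 0, "dy": 0, "dz": 0, "wx": 0, "wy": 0, "wz": 0},
    {"dx": 0, "dy": 0, "dz": 0, "wx": 0, "wy": 0, "wz": 0},
    {"dx": 0, "dy": 0, "dz": 0, "wx": 0, "wy": 0, "wz": 0}
  ],
  "grip": 0
}}

```text
clock: 36.85
tcp_pos: [587.2, -53.4, 21.7]
tcp_rot: [0.691, 0.053, 0.705, 0.15]
wrist_force: [-0.3, 0.0, 0.0]
width: 0.991
```

{"name": "arm_command", "arguments": {
  "motion": [
    {"dx": 0.2, "dy": -1.2, "dz": 4.5, "wx": 0, "wy": 0, "wz": 0},
    {"dx": 0.6, "dy": -4, "dz": 14, "wx": 0, "wy": 0, "wz": 0},
    {"dx": 1.2, "dy": -9, "dz": 30, "wx": 0, "wy": 0, "wz": 0},
    {"dx": 2, "dy": -14, "dz": 48, "wx": 0, "wy": 0, "wz": 0},
    {"dx": 3, "dy": -21, "dz": 70, "wx": 0, "wy": 0, "wz": 0}
  ]
}}

```text
clock: 37.35
tcp_pos: [590.0, -74.4, 92.9]
tcp_rot: [0.69, 0.053, 0.706, 0.151]
wrist_force: [0.2, 0.8, -0.5]
width: 1.001
```

{"name": "arm_command", "arguments": {
  "motion": [
    {"dx": -10, "dy": -30, "dz": 25, "wx": 0, "wy": 0, "wz": 0},
    {"dx": -20, "dy": -70, "dz": 50, "wx": 0, "wy": 0, "wz": 0},
    {"dx": -30, "dy": -110, "dz": 70, "wx": 0, "wy": 0, "wz": 0},
    {"dx": -40, "dy": -150, "dz": 80, "wx": 0, "wy": 0, "wz": 0},
    {"dx": -50, "dy": -180, "dz": 80, "wx": 0, "wy": 0, "wz": 0}
  ]
}}

```text
clock: 37.85
tcp_pos: [540.2, -257.4, 174.8]
tcp_rot: [0.692, 0.052, 0.704, 0.149]
wrist_force: [1.1, -0.2, -0.3]
width: 1.002
```

```bash
python3 ob.py
python3 - <<'E'
from h import *
s=snap('side','pics/s13.png');t=snap('top','pics/t13.png')
cv2.imwrite('pics/a13.png',cv2.resize(s[180:300,190:350],None,fx=4,fy=4,interpolation=cv2.INTER_CUBIC)[:,:,::-1])
cv2.imwrite('pics/b13.png',cv2.resize(t[160:250,250:380],None,fx=6,fy=6,interpolation=cv2.INTER_CUBIC)[:,:,::-1])
# expected foot edge lines, crop px
for xf in (-2.7,-53.1,-103.5):
    for dx in(-1,):
        t_=np.radians(20);P=T2W([(xf+dx-12*np.sin(t_),30,4+12*np.cos(t_)),(xf+dx-12*np.sin(t_),-30,4+12*np.cos(t_))])
        print(((proj('top',P)+.4-[250,160])*6).round(),((proj('side',P)+.4-[190,180])*4).round())
a=cv2.imread('pics/top0.png');d=cv2.absdiff(a,cv2.cvtColor(t,cv2.COLOR_RGB2BGR)).max(2)
cv2.imwrite('pics/c13.png',t[:,:,::-1])
E
```

```text
F [ 1.08 -0.23 -0.34] T [-0.154 -0.156  0.035] 37.85
[[411. 319.]
 [391. 199.]] [[400. 240.]
 [314. 212.]]
[[513. 303.]
 [493. 183.]] [[444. 199.]
 [359. 172.]]
[[615. 287.]
 [595. 167.]] [[485. 159.]
 [402. 134.]]
```

View pics/a13.png

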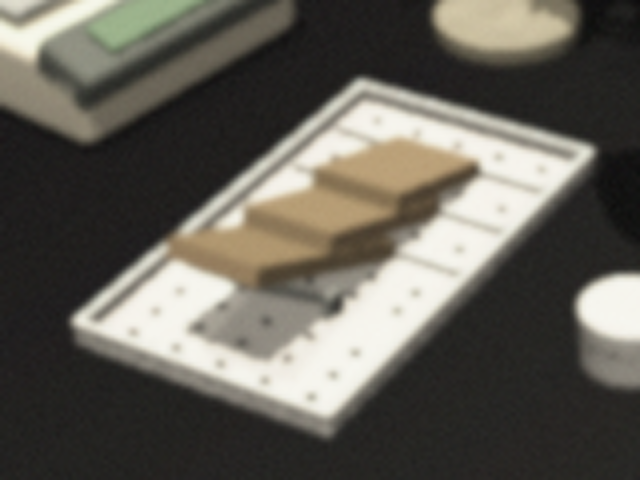

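View pics/b13.png

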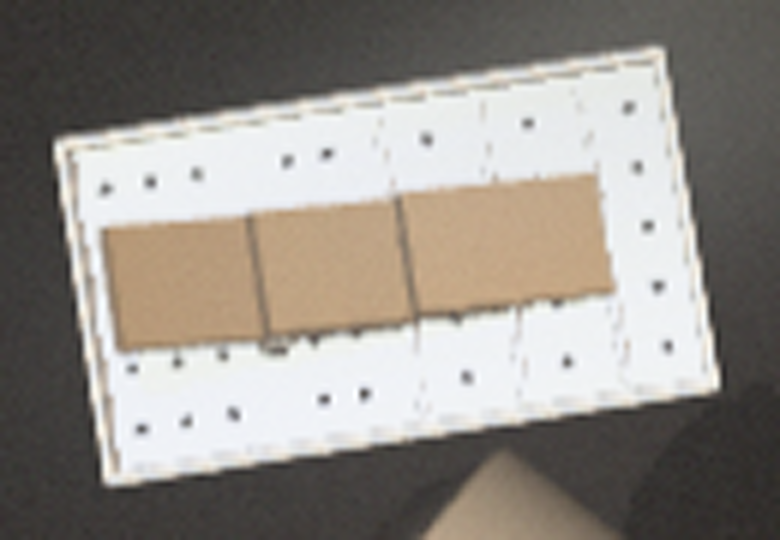

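View pics/c13.png

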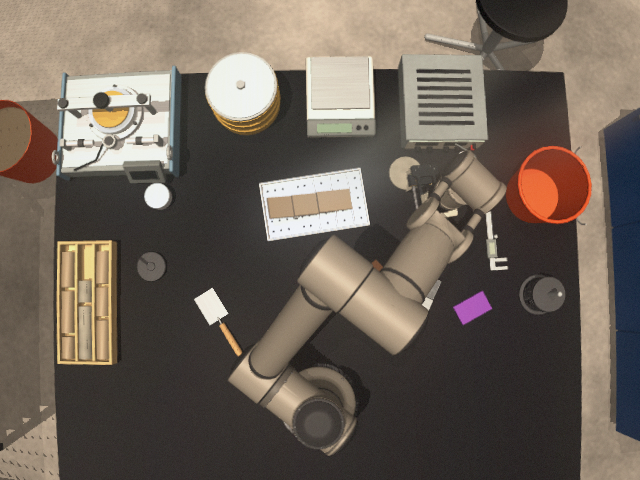

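Final view: the short slab's foot edge runs (597,175)-(613,292) in the top crop, against an expected (595,167)-(615,287). That is about 3 mm off-centre, about 0.03 rad off square and on the rib; the middle slab is similar. The robot is clear, so I am handing in.

```bash
python3 -c "
from h import *
print(job.sign_off())"
```

```text
the job is handed in; nothing more can be done
None
```

All three slabs are shingled along the tray and the job is handed in at about 38 s. No verdict was reported. I set each slab foot-first against its rib, turned it down until I felt its support, eased the grip and let go.

- **Lean:** Contact was felt at about 25° for the longest (on the prop), 21° for the middle and 17.5° for the shortest. These agree with the prop angle of about 39° seen in the pictures. Wrist forces at the ends of the moves stayed at about 11 N or less.
- **Position:** In the last pictures the feet of the middle and shortest slabs are at their ribs to about 1 mm. They are about 3 mm off the tray's centre line, and the shortest is about 0.03 rad off square. The longest slab's foot is hidden under the others, so it was checked only by touch at its rib and by how it leans.
- **Ribs against vision:** The ribs were felt about 1 mm from where the cameras had put them.
- **Other things on the bench:** By eye they look unmoved, though in the last top view the arm hid or partly hid the wash bottle, porous disc, caliper, brush and small tin. I did not measure any of them.

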